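# Set the thickness stop of a bench dough roller

### The arm

A 6-joint arm with a two-finger parallel gripper is mounted at the origin on the work surface. World frame = base frame: x ahead of the robot, y to its left, z up, the work surface at z = 0. Lengths are in mm, angles in rad, forces in N, time in s.
With the tool pointing down it reaches from about 275 to 1000 mm from the base axis. Payload 8.4 kg.
Tool frame: the origin (TCP) lies midway between the tips of the shut fingers; the grasp point (between the pads) lies r.grip_point_offset behind it (r.grip_point_offset is the distance from the TCP to the grasp point, in mm); z points along the fingers, y is the direction in which the jaws open and shut (so a half turn about z gives the same grasp; the last joint's range is limited). The gripper opens to 85 mm and grips with 20 to 120 N. Pads are 22 mm wide; open, the fingers measure 114 mm over their backs; the gripper's body (76 mm by 85 mm) begins 54 mm behind the grasp point. The pads swing forward as they close: fully open they stand 13 mm farther back than shut.
Start: joints at [1.171, 0.353, 1.633, -0, 1.155, -0.002], TCP at [242.118, 576.2, 231.281] pointing down, gripper open.
Joint ranges: [-2.63, 2.63], [-0.92, 2.1], [0.06, 2.66], [-1.3, 4.44], [0, 2.69], [-3.02, 3.02]. Speed limits (rad/s): [2.22, 2.22, 2.79, 3.14, 3.14, 3.14].

### API

Orientations are given as [roll, pitch, yaw] about the fixed x, y, z axes, in that order (R = Rz(yaw) Ry(pitch) Rx(roll)).
In Python, from rig import r gives the robot as it stands.
- The arm moves only by the tool move_arm, never from a script. Its argument "targets" is one flat list of numbers, 5 for each row, row after row: the gripper's target within -1 to 1 (fully open at 1, half-way at 0, shut at -1), then the shift along the tool's x, y, z in cm, then the turn about the tool's z in degrees. In form: [gripper, tx, ty, tz, turn, gripper, tx, ty, tz, turn, ...]. A call has 1 to 10 rows; each row is the pose to reach, as a shift and turn from the pose commanded when the call began, along the tool's axes at that moment; what a row does not reach only later rows make up. A row lasts 1/10 s, in which the tool goes at most 50 mm and 8.59 degrees, less where a joint would pass 70% of its speed; a pose out of reach is approached as far as the arm can. A call with a gripper value outside its range is refused whole. The fingers move at their own pace and stop on an object; "squeeze" is the grip in N (left out, the last holds). Time passes only in rows, so rows that repeat a pose let the fingers close. It gives the time, the measured TCP pose, the force and the opening at its end, in the units of the state.
- r.sense(): the state, without advancing time (a new reading comes with each control period).
- r.grab_frame(name): name is "scene" or "top" or "wrist"; returns a dict with "img" (384x512x3 uint8, blue, green, red), "K" (3x3 intrinsics, pixels), "world_to_cam" (4x4, takes a point from world to camera coordinates). Camera axes: x right, y down, z forward; pixel columns grow to the right and rows downward; lengths in mm; the calibration is good to about 2 mm. A picture is of the moment at which its call begins. There is no depth.
- r.sign_off(): hands the job in, once; it reports no verdict.
Trained networks look in a picture, given as the dict that the camera call returned (one of the last four; its "shot" number tells which), for a name from the list of things; names that differ only in an ending like _2 or _b are one class to them, and where a whole thing is asked for, a point or a joint stands for the part that bears it (a point fixed in the world has none). Each returns a list of dicts, best first, with "conf" (0 to 1); they miss things now and then, are a little off and sometimes report something else, mostly with a low value. They report only what shows in the picture. A call takes as long as a camera call. They do not tell look-alikes from the thing itself.
- r.outline_of(picture, thing): "region" (384x512 bool, what is visible of it).
- r.mark_of(picture, thing): "position" ([x, y, z] in mm, in world coordinates, good to about 4 mm: a listed point, or the origin of a listed thing).
The state is a dict: "clock": time; "qpos": joint angles; "qvel": joint speeds; "joint_efforts": joint torques, N m; "eef_pos": TCP position; "tcp_rot": TCP orientation; "contact_force": force on the tool from outside, world axes, zero at the start; "wrist_torque": the same for the moment, N m; "opening": opening from 0.0 (shut) to 1.0 (fully open).
Only numpy, scipy, OpenCV 4.12 (cv2) and the standard library are available. Lean on these libraries where they do the work, as an engineer would, in place of code of your own. Each camera call takes 0.05 s, during which the arm holds its last target.

### The job

Set the thickness stop of the dough roller with the setting block: slide the block in between the rails under the stop, up against the back stop, and let go of it; then turn the stop screw clockwise with the square driver until the sprung nose nips the block so that it just drags - clearly held, but not jammed. Put the driver back upright in its stand, leave the block under the stop, do not touch the screw itself with the gripper, and leave the bowl, jar and cutter ring alone.

Things in the scene. Friction and masses are not known exactly. Their poses are not given: they have to be found in the camera images.
- roller: Bench dough roller, fixed. Origin at table height under its vertical stop screw; x to the machine's rear, where the steel roller lies; z up. The block enters from the front (-x). Base plate 250 x 200 mm (x -130 to 120), its top (the bed) 15 mm above the table. Cheeks (x -20 to 110, y beyond 78 either side) rise to 100 mm, the roller to 84 mm.
- bridge (a point): Middle of the top of the bridge beam, 90 mm above the table, on the screw axis, axes as the roller's. The beam (x -22 to 22) joins the cheeks across the channel; its underside is 68 mm above the table.
- channel (a point): Point on the bed's top in the middle of the channel, 50 mm in front of the screw axis, axes as the roller's. Two rails 6 mm high run along x from 88 mm in front of the screw axis to the back stop, their inner faces 22.5 mm either side of the middle. Here the block can be set down between them, clear of the nose, then slid in.
- stop_point (a point): Point on the bed's top right below the screw and nose, axes as the roller's: the middle of the block's underside belongs here. The back stop (12 mm high) has its face 22 mm behind this point, so against it the block's middle is 2 mm to the rear.
- socket (a point): Centre of the mouth of the square socket in the screw's head, on the axis, 110 mm above the table; always at this height. Head 36 mm square, 18 mm high. Socket 15.5 mm square, 14 mm deep, mouth chamfered; its sides are along this point's x and y, which turn with the screw, so the driver enters in any of four quarter turns.
- screw: The stop screw: head on the bridge (origin at its underside, 92 mm up), and below the bridge the nose it carries, a sprung 20 mm plunger. Clockwise from above lowers the nose 6 mm per rad (a steep quick-set thread); At first the nose is 1 to 7 mm above the seated block; the head's angle does not tell. Free, it takes 0.16 N m to turn either way (about 0.1 is left on a wrist that has just stopped); it stays where left.
- nose_axis (a point): Point on the screw axis, 67 mm above the table; it does not follow the nose. The nose's spring gives 6 N per mm. The block just drags at 4 to 16 N of nip; aim for 10 N: 1.7 mm or 0.28 rad past first touch. Lowering then takes 0.006 N m more torque per N of nip (0.06 more at 10 N). 22 N jams it.
- block: Aluminium setting block, loose, 0.18 kg. Origin: centre of the underside of the gauge part, a 40 x 40 mm block 25 mm high; from it a shank 24 mm wide and 10 mm high runs to x = -87, and there stands the grip tab. z up, x from the tab towards the gauge part (this end goes in first).
- block_grip (a point): Centre of the grip tab's upper part, 40 mm above the block's underside and 78 mm behind its origin (local x -78). The tab is an upright 16 x 16 mm square post, its top 55 mm above the underside.
- driver: Square driver, loose, 0.15 kg, stands upright in the stand. Origin: the centre of the bit's end face; z up the driver. Square bit 14 x 14 mm, 30 mm long, its last 5 mm tapering to 10 mm; round shank 14 mm thick from 30 to 60 mm; square wooden handle 24 x 24 mm from z 55 to 120 mm. Bit and handle sides are parallel to its x and y.
- driver_grip (a point): Middle of the driver's handle, 95 mm above the bit's end.
- stand: Black driver stand, fixed, 80 x 80 mm, 35 mm high. Origin: centre of its underside. In its middle a 17 mm square hole with chamfered mouth, 27 mm deep (floor 8 mm above the table), sides along its x and y; the driver's bit stands in it.
- bowl: steel mixing bowl, 120 mm across, 55 mm high; a bystander. Origin: centre of its underside
- jar: lidded glass jar, 68 mm across, 100 mm high; a bystander. Origin: centre of its underside
- cutter: round steel pastry cutter ring, 72 mm across, 35 mm high; a bystander. Origin: centre of its underside
Things that resemble listed ones, but are neither listed nor needed, are in the scene too. What is shaped like the block but blue or purple is not meant.

How it is judged (in metres and radians):
On the way, in this order (a step that is already met when the one before it is completed fails the run):
1. the setting block lies home under the stop, let go, not yet nipped (horizontal distance between block and stop_point below 0.008 m and z of block in the frame of stop_point below 0.004 m and contact force between the fingers and block below 0.1 N and contact force between screw and block below 0.5 N), for 0.2 s.
2. the driver's bit is in the screw's socket (horizontal distance between driver and socket below 0.006 m and z of driver in the frame of socket below -0.009 m), for 0.1 s.
3. with the driver in the socket, the nose nips the block with 4 to 16 N (all of step 2 and contact force between screw and block between 4 and 16 N and horizontal distance between block and stop_point below 0.008 m and z of block in the frame of stop_point below 0.004 m), for 0.2 s.
At the end, for the whole second after the job is handed in: The block lies on the bed under the stop (middle within 8 mm of the stop point), nipped by the nose with 4 to 16 N; the driver stands in its stand (within 10 mm of its middle, bit less than 6 mm off the hole's floor, leaning less than 0.25 rad); all is at rest (horizontal distance between block and stop_point below 0.008 m and z of block in the frame of stop_point below 0.004 m and contact force between screw and block between 4 and 16 N and horizontal distance between driver and stand below 0.01 m and z of driver in the frame of stand below 0.014 m and angle between driver's own z axis and vertical below 0.25 rad and linear speed of block below 0.01 m/s and linear speed of driver below 0.02 m/s); the robot touches nothing.
It fails at once if the nose jams the block with more than 22 N (contact force between screw and block above 22 N).
It fails at once if the robot touches the screw head itself (contact force between any of the arm, the fingers and screw above 0.5 N).
It fails at once if the bowl, jar or cutter ring is moved by more than 20 mm (distance of any of bowl, jar, cutter from where it was at the start of the episode above 0.02 m).
It also fails if it takes over 72 s, if anything falls off the work surface, if the arm or the gripper's body presses on something with over 40 N, if the wrist force passes 120 N, or if a joint passes its speed limit or range.

## Working session

There is one attempt and no reset: what is moved stays moved. The work goes in short steps, Python scripts to look and compute and a tool call to move; the robot and the scene stay as the last step left them, time stands still between calls to the robot, and variables do not carry over. Pictures are saved under pics/ and viewed, and the job is handed in when it is done.

Besides the shell and the picture viewer there is one more tool, called after "Request:" in YAML: its name, and indented under it one key for each argument. move_arm: Moves the arm, as the interface text tells. Its arguments: {"type":"object","properties":{"targets":{"type":"array","items":{"type":"number"}},"squeeze":{"type":"number"}},"required":["targets"]}

```bash
ls; mkdir -p pics
python3 - <<'E'
from rig import r
import cv2
s=r.sense()
for k,v in s.items(): print(k,v)
print(r.grip_point_offset)
for n in ["scene","top","wrist"]:
    f=r.grab_frame(n); cv2.imwrite(f"pics/{n}0.png",f["img"])
    print(n,f["K"].tolist(),f["world_to_cam"].round(3).tolist())
E
```

```text
pics
clock 0.0
qpos [ 1.17059196e+00  3.53637812e-01  1.63410619e+00  1.67973144e-05
  1.15521433e+00 -2.39424724e-03]
qvel [ 8.78723402e-04 -1.55275040e-03 -1.40972860e-03 -6.33057366e-05
 -5.74114100e-04  2.82761878e-03]
joint_efforts [-3.35379744e-03 -6.05259061e+01 -3.42068946e+01 -3.75324735e-04
  9.13153257e-03  8.20119055e-06]
eef_pos [241.93638601 575.77103804 230.58009678]
tcp_rot [-3.14022701e+00 -1.86280188e-05  2.74377573e+00]
contact_force [ 0.36160808 -0.18418486  0.59948481]
wrist_torque [ 0.05143596 -0.04283706  0.00952032]
opening 0.9962827192184037
18.700000000000003
scene [[361.6760536290882, 0.0, 256.4336537858921], [0.0, 361.6760536290882, 189.20656510929152], [0.0, 0.0, 1.0]] [[-0.4, 0.916, -0.003, 275.489], [0.532, 0.23, -0.815, -161.404], [-0.746, -0.328, -0.579, 1394.629], [0.0, 0.0, 0.0, 1.0]]
top [[393.7158084822358, 0.0, 255.61108654643468], [0.0, 393.7158084822358, 187.3948451831679], [0.0, 0.0, 1.0]] [[0.019, -1.0, 0.007, -81.301], [-0.989, -0.02, -0.149, 485.098], [0.149, -0.004, -0.989, 1301.345], [0.0, 0.0, 0.0, 1.0]]
wrist [[330.92273873341423, 0.0, 256.9257282271318], [0.0, 330.92273873341423, 181.53791398281015], [0.0, 0.0, 1.0]] [[0.387, 0.922, -0.001, -623.812], [0.875, -0.367, 0.316, -42.122], [0.291, -0.123, -0.949, 380.442], [0.0, 0.0, 0.0, 1.0]]
```

View pics/scene0.png

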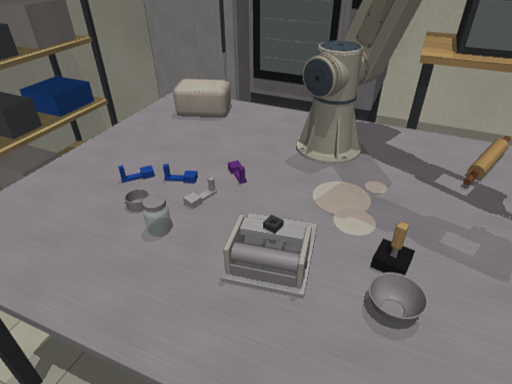

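View pics/top0.png

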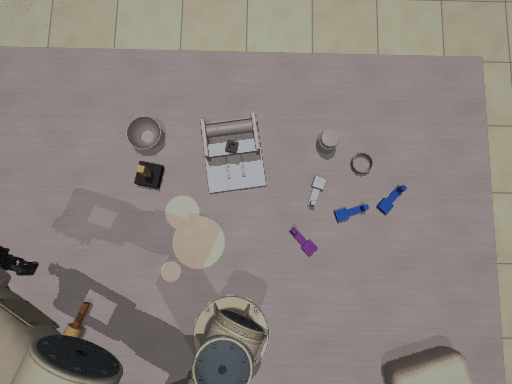

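View pics/wrist0.png

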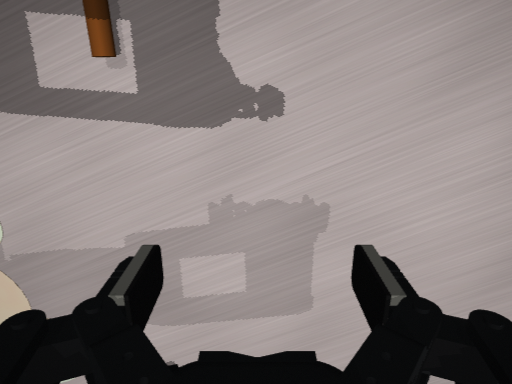

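Run:
```python
from rig import r
import pickle
for n in ["top","scene"]:
    f=r.grab_frame(n)
    pickle.dump({k:f[k] for k in f},open(f"{n}.pkl","wb"))
    for t in ["roller","bridge","channel","stop_point","socket","screw","block","block_grip","driver","driver_grip","stand","bowl","jar","cutter"]:
        print(n,t,[(d["position"].round(1).tolist() if hasattr(d["position"],'round') else d["position"],round(d["conf"],2)) for d in r.mark_of(f,t)][:4])
print(r.sense()["clock"])
```

```text
top roller [([612.4, 12.7, 1.4], 0.66)]
top bridge [([610.6, 12.1, 88.8], 0.81)]
top channel [([563.6, 0.9, 11.4], 0.98)]
top stop_point [([611.7, 7.9, 11.6], 0.84)]
top socket [([610.4, 12.2, 107.2], 0.56)]
top screw [([562.8, 3.6, 8.8], 0.58), ([527.4, 294.7, 7.3], 0.55), ([609.9, 16.5, 90.9], 0.5)]
top block [([430.7, -520.3, 2.1], 0.78), ([405.1, -366.1, -0.1], 0.71), ([289.1, -254.5, 3.0], 0.62), ([512.4, -284.8, 3.8], 0.53)]
top block_grip [([344.0, -198.4, 41.8], 0.82), ([422.2, -439.6, 40.6], 0.79), ([435.0, -265.2, 41.1], 0.56), ([495.7, -570.4, 39.0], 0.52)]
top driver [([526.4, 296.6, 6.8], 0.65), ([613.1, 12.0, 93.4], 0.43)]
top driver_grip [([529.2, 294.0, 103.4], 0.65)]
top stand [([526.5, 292.0, -0.5], 0.96)]
top bowl [([672.8, 318.7, 2.2], 0.56)]
top jar [([645.9, -314.2, 0.5], 0.74)]
top cutter [([585.3, -440.1, 2.4], 0.53)]
scene roller [([609.4, 9.5, 0.7], 0.61)]
scene bridge [([614.9, 10.4, 90.5], 0.83), ([607.5, 9.6, 109.8], 0.39)]
scene channel [([565.4, 7.0, 12.9], 0.61)]
scene stop_point [([607.4, 12.1, 13.2], 0.97)]
scene socket [([609.7, 8.7, 110.3], 0.76)]
scene screw [([611.1, 10.6, 91.0], 0.84), ([562.8, 5.2, 14.4], 0.53)]
scene block [([506.4, -293.1, 1.5], 0.87), ([401.8, -368.3, -2.0], 0.86), ([436.5, -515.4, 0.2], 0.86)]
scene block_grip [([490.1, -570.7, 38.9], 0.82), ([428.5, -437.6, 40.2], 0.79), ([343.3, -200.7, 36.1], 0.68)]
scene driver [([527.6, 302.1, 9.2], 0.65)]
scene driver_grip [([527.9, 296.9, 100.6], 0.61)]
scene stand [([527.0, 297.3, 1.6], 0.67)]
scene bowl [([667.7, 314.3, 1.7], 0.68), ([506.8, -288.7, -1.0], 0.58)]
scene jar [([648.5, -311.6, -3.9], 0.89), ([607.4, 13.3, 68.5], 0.18)]
scene cutter [([585.0, -437.6, -2.3], 0.55)]
1.65
```

Run:
```python
import pickle,cv2,numpy as np
f=pickle.load(open("top.pkl","rb"));i=f["img"]
def c(i,x0,y0,x1,y1,k): return cv2.resize(i[y0:y1,x0:x1],None,fx=k,fy=k,interpolation=cv2.INTER_CUBIC)
a=c(i,195,105,275,200,6);cv2.imwrite("pics/rol.png",a)
cv2.imwrite("pics/blk.png",c(i,280,165,420,265,5))
cv2.imwrite("pics/stn.png",c(i,115,150,175,200,10))
```

```text
(no output)
```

View pics/rol.png

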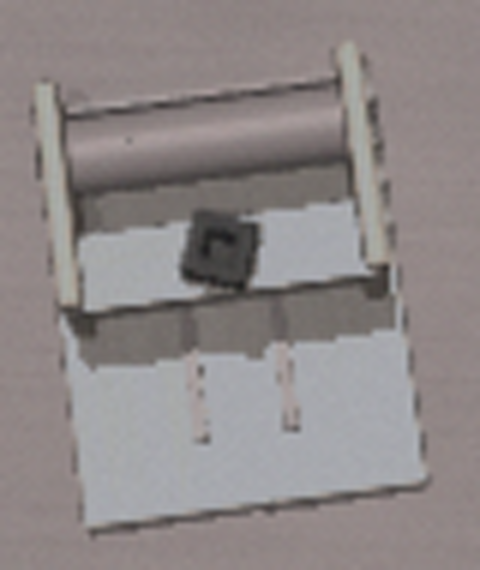

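View pics/blk.png

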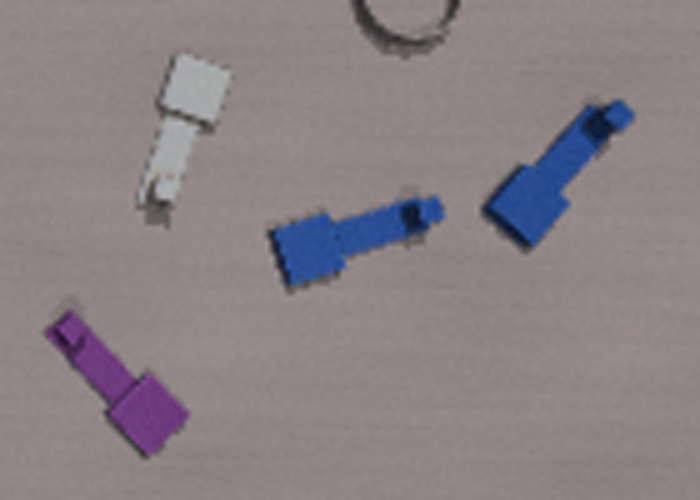

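View pics/stn.png

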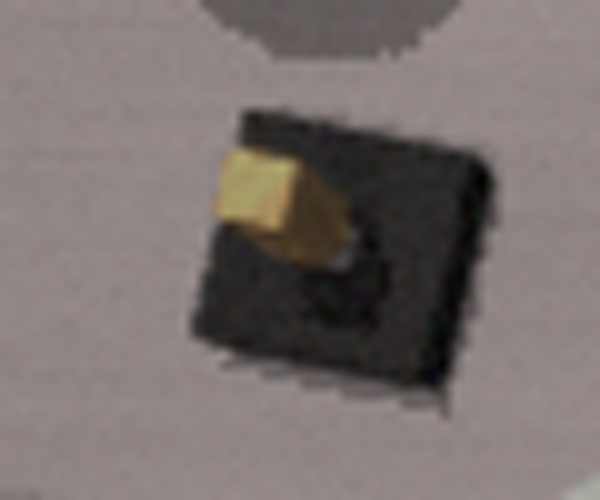

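```bash
cat > h.py <<'E'
import numpy as np, pickle, cv2
def ray(f,uv,z):
    K=f["K"];W=np.asarray(f["world_to_cam"]);R=W[:3,:3];t=W[:3,3]
    c=-R.T@t; d=R.T@np.linalg.inv(K)@np.array([uv[0],uv[1],1.])
    return c+d*(z-c[2])/d[2]
def proj(f,p):
    W=np.asarray(f["world_to_cam"]);q=W[:3,:3]@np.asarray(p,float)+W[:3,3];u=f["K"]@q;return u[:2]/u[2]
def crop(f,x0,y0,x1,y1,k,name):
    cv2.imwrite(name,cv2.resize(f["img"][y0:y1,x0:x1],None,fx=k,fy=k,interpolation=cv2.INTER_CUBIC))
def un(x,y,x0,y0,k): return ((x+.5)/k-.5+x0,(y+.5)/k-.5+y0)
def ang(a,b): return np.degrees(np.arctan2(b[1]-a[1],b[0]-a[0]))
E
python3 - <<'E'
from h import *
f=pickle.load(open("top.pkl","rb"))
def P(l,x0,y0,k,z): 
    return [ray(f,un(x,y,x0,y0,k),z)[:2] for x,y in l]
b=P([(183,52),(232,72),(212,128),(160,108)],280,165,5,25)
print("block top ctr",np.mean(b,0),[round(ang(b[i],b[(i+1)%4]),1) for i in range(4)],np.linalg.norm(b[0]-b[1]),np.linalg.norm(b[1]-b[2]))
g=P([(88,530),(427,487),(63,310)],195,105,6,15)
print("base",g,ang(g[1],g[0]),ang(g[0],g[2]))
c=P([(68,305),(45,85),(382,262),(347,45)],195,105,6,100); print("cheek",ang(c[0],c[1]),ang(c[2],c[3]),c)
h=P([(203,210),(262,222),(245,288),(182,272)],195,105,6,110); print("head",np.mean(h,0),[round(ang(h[i],h[(i+1)%4]),1) for i in range(4)])
s=P([(245,112),(487,155),(440,388),(195,335)],115,150,10,35); print("stand",np.mean(s,0),[round(ang(s[i],s[(i+1)%4]),1) for i in range(4)],[np.linalg.norm(s[i]-s[i-1]) for i in range(4)])
d=P([(232,150),(300,160),(283,228),(218,215)],115,150,10,128); print("driver top",np.mean(d,0),[round(ang(d[i],d[(i+1)%4]),1) for i in range(4)])
E
```

```text
block top ctr [ 509.47652562 -289.22028619] [np.float64(-111.5), np.float64(160.3), np.float64(69.7), np.float64(-22.0)] 36.25512197766286 41.68278618661922
base [array([467.42671432,  87.45055567]), array([ 496.33295469, -106.7575179 ]), array([596.31331277, 106.7374704 ])] 98.46584366295735 8.51073288749452
cheek 7.990401507955844 9.97316110687665 [array([579.59283438,  93.14630883]), array([703.90366898, 110.59582124]), array([607.24495971, -77.68535638]), array([730.5413142 , -56.00442858])]
head [610.74877424   8.9324979 ] [np.float64(-100.6), np.float64(167.4), np.float64(76.6), np.float64(-16.5)]
stand [524.8780593  293.93094051] [np.float64(-99.1), np.float64(171.9), np.float64(78.9), np.float64(-8.8)] [np.float64(78.69839124251327), np.float64(84.75407689674435), np.float64(81.78906361001457), np.float64(85.80917215560648)]
driver top [526.60333202 296.24607368] [np.float64(-97.3), np.float64(169.6), np.float64(79.7), np.float64(-8.3)]
```

```bash
cat >> h.py <<'E'
def goto(s,x,y,z,psi):
    """print tool shift in cm and turn deg from measured pose"""
    p=np.asarray(s["eef_pos"]);ps=s["tcp_rot"][2]
    d=np.array([x,y,z])-p
    tx=d[0]*np.cos(ps)+d[1]*np.sin(ps);ty=d[0]*np.sin(ps)-d[1]*np.cos(ps)
    turn=(np.degrees(ps)-psi+180)%360-180
    print("shift cm",(np.array([tx,ty,-d[2]])/10).round(2),"turn",round(turn,1))
def st(s):
    print("t",round(s["clock"],2),"tcp",np.round(s["eef_pos"],1),"rpy",np.degrees(s["tcp_rot"]).round(2),"q",np.degrees(s["qpos"]).round(1),"F",np.round(s["contact_force"],2),"M",np.round(s["wrist_torque"],3),"op",round(s["opening"],3))
E
python3 - <<'E'
from h import *; from rig import r
s=r.sense(); st(s); goto(s,425,-262,150,160)
E
```

```text
t 1.65 tcp [242.1 576.2 231.3] rpy [-180.      0.    157.21] q [67.1 20.2 93.6 -0.  66.2 -0.1] F [ 0.2  -0.25  0.86] M [-0.089  0.015  0.011] op 1.006
shift cm [-49.33 -70.19   8.13] turn -2.8
```

Request:
move_arm:
  targets: [1,-49.3,-70.2,4,-2.8,1,-49.3,-70.2,4,-2.8,1,-49.3,-70.2,4,-2.8,1,-49.3,-70.2,4,-2.8,1,-49.3,-70.2,4,-2.8,1,-49.3,-70.2,4,-2.8,1,-49.3,-70.2,4,-2.8,1,-49.3,-70.2,4,-2.8,1,-49.3,-70.2,4,-2.8,1,-49.3,-70.2,4,-2.8]
  squeeze: 40

```text
clock: 2.65
eef_pos: [348.6, 86.4, 208.3]
tcp_rot: [3.141, 0.001, 2.793]
contact_force: [1.6, 0.9, -0.5]
opening: 1.001
```

Run:
```python
from h import *; from rig import r
s=r.sense(); st(s); goto(s,425,-262,150,160)
```

```text
t 2.65 tcp [348.6  86.4 208.3] rpy [1.7995e+02 7.0000e-02 1.6005e+02] q [ 13.7  -3.1 124.9  -0.   58.1 -56.4] F [ 1.62  0.92 -0.46] M [-0.009 -0.082 -0.021] op 1.001
shift cm [-19.07 -30.14   5.83] turn 0.0
```

Request:
move_arm:
  targets: [1,-19,-30.1,5.8,0,1,-19,-30.1,5.8,0,1,-19,-30.1,5.8,0,1,-19,-30.1,5.8,0,1,-19,-30.1,5.8,0,1,-19,-30.1,5.8,0,1,-19,-30.1,5.8,0,1,-19,-30.1,5.8,0,1,-19,-30.1,5.8,0]

```text
clock: 3.55
eef_pos: [423.9, -260.9, 149.6]
tcp_rot: [3.141, -0.001, 2.79]
contact_force: [0.2, 0.6, 0.1]
opening: 1.004
```

Run:
```python
from h import *; from rig import r
s=r.sense(); st(s)
f=r.grab_frame("wrist");pickle.dump(f,open("w1.pkl","wb"));cv2.imwrite("pics/w1.png",f["img"])
for t in ("block","block_grip"): print(t,[(np.round(d["position"],1),round(d["conf"],2)) for d in r.mark_of(f,t)])
```

```text
t 3.55 tcp [ 423.9 -260.9  149.6] rpy [ 1.7999e+02 -4.0000e-02  1.5986e+02] q [ -31.8   14.8  113.3    0.    51.9 -101.6] F [0.24 0.64 0.08] M [ 0.041 -0.002 -0.021] op 1.004
block [(array([ 399.5, -365.5,   -1.9]), 0.68), (array([ 512.5, -288.9,   -1.9]), 0.65), (array([ 286.7, -256.1,    1.2]), 0.6), (array([ 4.364e+02, -5.233e+02,  5.000e-01]), 0.59)]
block_grip [(array([ 435.4, -264.4,   43.7]), 0.76), (array([ 421.8, -441.6,   39.2]), 0.61)]
```

View pics/w1.png

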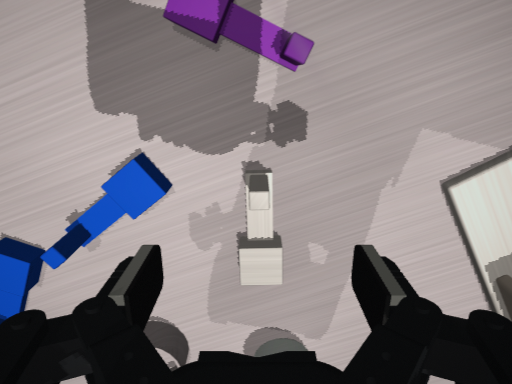

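Run:
```python
from h import *
f=pickle.load(open("w1.pkl","rb")); crop(f,220,155,300,295,5,"pics/w1c.png")
```

```text
(no output)
```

View pics/w1c.png

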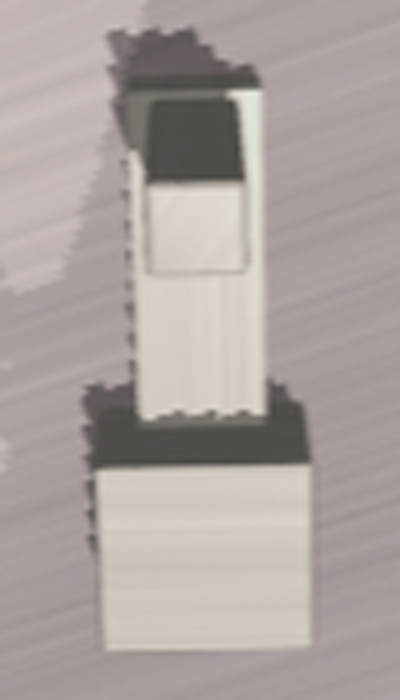

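Run:
```python
from h import *; from rig import r
f=pickle.load(open("w1.pkl","rb"))
def P(l,z): return np.array([ray(f,un(x,y,220,155,5),z)[:2] for x,y in l])
t=P([(146,181),(243,181),(247,271),(147,271)],55); g=P([(97,466),(311,464),(312,648),(105,650)],25)
for n,a in (("tab",t),("gauge",g)): print(n,a.mean(0),[round(ang(a[i],a[(i+1)%4]),1) for i in range(4)],[round(np.linalg.norm(a[i]-a[i-1]),1) for i in range(4)])
print(ang(t.mean(0),g.mean(0)),np.linalg.norm(t.mean(0)-g.mean(0)))
s=r.sense(); goto(s,*t.mean(0),21,160)
```

```text
tab [ 436.93650451 -264.8051911 ] [np.float64(69.9), np.float64(-17.1), np.float64(-110.1), np.float64(160.0)] [np.float64(14.9), np.float64(14.8), np.float64(14.9), np.float64(15.6)]
gauge [ 511.34189444 -289.64808144] [np.float64(70.5), np.float64(-18.5), np.float64(-109.5), np.float64(161.1)] [np.float64(39.5), np.float64(39.1), np.float64(39.5), np.float64(39.4)]
-18.463423832484242 78.44317211241591
shift cm [-1.48 -0.16 12.9 ] turn 0.0
```

Request:
move_arm:
  targets: [1,-1.5,-0.15,4,-0.8,1,-1.5,-0.15,8,-0.8,1,-1.5,-0.15,11.5,-0.8,1,-1.5,-0.15,12.8,-0.8,1,-1.5,-0.15,12.8,-0.8,-1,-1.5,-0.15,12.8,-0.8,-1,-1.5,-0.15,12.8,-0.8,-1,-1.5,-0.15,12.8,-0.8,-1,-1.5,-0.15,12.8,-0.8,-1,-1.5,-0.15,12.8,-0.8]

```text
clock: 4.7
eef_pos: [438.0, -266.4, 22.7]
tcp_rot: [-3.141, 0.001, 2.806]
contact_force: [-0.3, 0.5, 6.2]
opening: 0.179
```

Request:
move_arm:
  targets: [-1,0,0,0,0,-1,0,0,0,0,-1,0,0,0,0]

```text
clock: 5.0
eef_pos: [438.0, -266.4, 22.7]
tcp_rot: [-3.141, 0.001, 2.807]
contact_force: [-0.6, 0.8, 6.6]
opening: 0.183
```

Run:
```python
from h import *; from rig import r
s=r.sense(); st(s)
f=r.grab_frame("wrist");cv2.imwrite("pics/w2.png",f["img"])
```

```text
t 5.0 tcp [ 438.  -266.4   22.7] rpy [-1.7999e+02  5.0000e-02  1.6080e+02] q [ -31.5   27.7  115.6    0.    36.6 -102.3] F [-0.62  0.85  6.59] M [ 0.155  0.196 -0.027] op 0.183
```

View pics/w2.png

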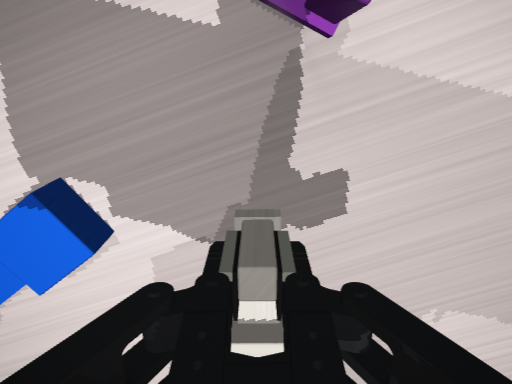

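Run:
```python
from h import *; from rig import r
s=r.sense(); goto(s,590,6,250,189)
```

```text
shift cm [ -5.4   30.73 -22.74] turn -28.2
```

Request:
move_arm:
  targets: [-1,0,0,-2,0,-1,0,0,-5,0,-1,0,0,-10,0,-1,0,0,-10,0]
  squeeze: 80

```text
clock: 5.45
eef_pos: [440.6, -268.1, 127.2]
tcp_rot: [-3.14, 0.009, 2.806]
contact_force: [1.4, -0.7, -2.7]
opening: 0.172
```

Request:
move_arm:
  targets: [-1,-5.4,30.7,-12.7,-28.2,-1,-5.4,30.7,-12.7,-28.2,-1,-5.4,30.7,-12.7,-28.2,-1,-5.4,30.7,-12.7,-28.2,-1,-5.4,30.7,-12.7,-28.2,-1,-5.4,30.7,-12.7,-28.2,-1,-5.4,30.7,-12.7,-28.2,-1,-5.4,30.7,-12.7,-28.2,-1,-5.4,30.7,-12.7,-28.2]

```text
clock: 6.35
eef_pos: [589.1, 6.5, 248.0]
tcp_rot: [-3.141, -0.002, -2.983]
contact_force: [-0.5, 0.8, -2.5]
opening: 0.172
```

Run:
```python
from h import *; from rig import r
s=r.sense(); st(s)
f=r.grab_frame("wrist");cv2.imwrite("pics/w3.png",f["img"]);pickle.dump(f,open("w3.pkl","wb"))
for t in ("socket","channel","stop_point","bridge","block","block_grip"): print(t,[(np.round(d["position"],1),round(d["conf"],2)) for d in r.mark_of(f,t)])
```

```text
t 6.35 tcp [589.1   6.5 248. ] rpy [-1.7999e+02 -9.0000e-02 -1.7090e+02] q [  0.5  16.2  97.   -0.   66.8 -98.6] F [-0.54  0.82 -2.53] M [-0.027  0.124  0.012] op 0.172
socket [(array([611.2,  10.4, 111.2]), 0.69)]
channel [(array([562.7,   4.8,  12. ]), 0.86), (array([663.9,  21.4, 220.9]), 0.26)]
stop_point [(array([607.3,   7.1,  13.6]), 0.97), (array([610.4,  13.2,  68.9]), 0.4)]
bridge [(array([608.8,  10.2,  88.1]), 0.93)]
block [(array([666.7,  23.2, 224.8]), 0.6)]
block_grip [(array([587.3,   5.3, 267.5]), 0.57)]
```

View pics/w3.png

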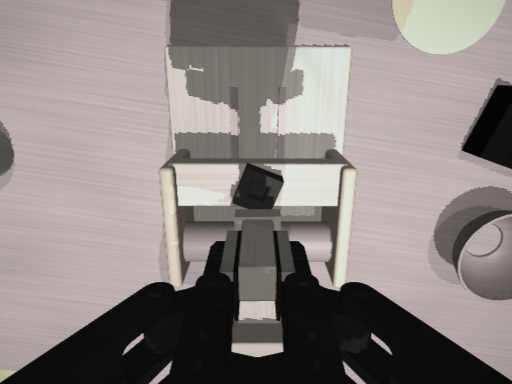

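Run:
```python
from h import *
f=pickle.load(open("w3.pkl","rb")); crop(f,155,35,360,175,3.7,"pics/w3a.png"); crop(f,222,155,292,220,10,"pics/w3b.png")
```

```text
(no output)
```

View pics/w3a.png

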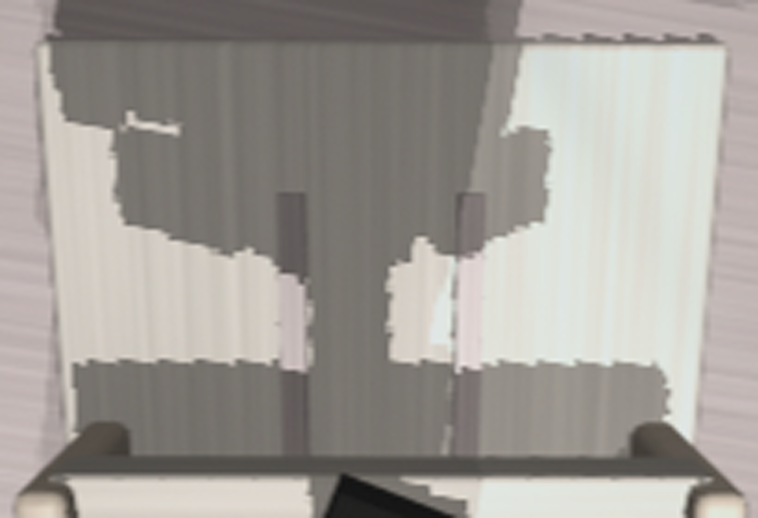

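View pics/w3b.png

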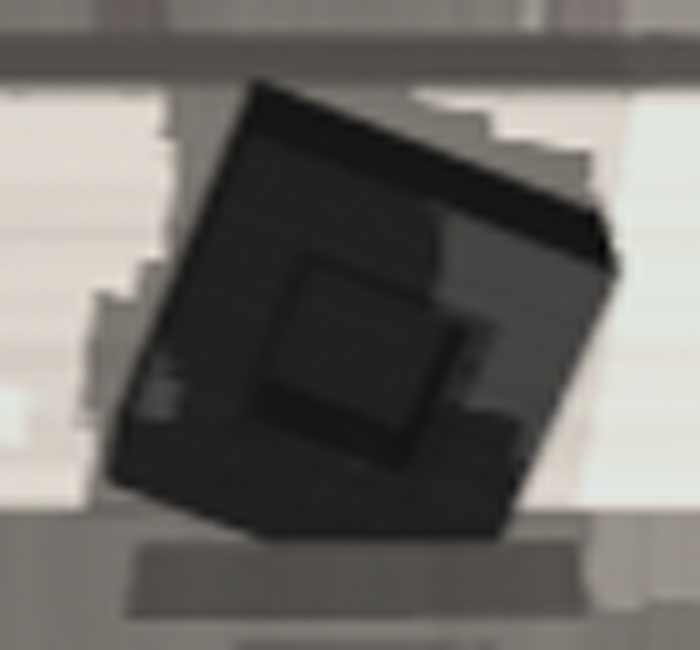

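Run:
```python
from h import *
f=pickle.load(open("w3.pkl","rb"))
def P(l,x0,y0,k,z): return np.array([ray(f,un(x,y,x0,y0,k),z)[:2] for x,y in l])
h=P([(235,128),(614,272),(110,480)],222,155,10,110)
print("head",ang(h[0],h[1]),ang(h[0],h[2]),np.linalg.norm(h[0]-h[1]),np.linalg.norm(h[0]-h[2]),(h[1]+h[2])/2)
so=P([(305,245),(492,322),(402,472),(252,412)],222,155,10,110); print("sock",so.mean(0),[round(ang(so[i],so[(i+1)%4]),1) for i in range(4)],[np.linalg.norm(so[i]-so[i-1]) for i in range(4)])
b=P([(42,42),(724,42)],155,35,3.7,15); print("front corners",b,ang(b[1],b[0]),np.linalg.norm(b[0]-b[1]),b.mean(0))
# rails top z=21: inner edges near & far
ra=P([(306,193),(310,450),(457,193),(455,450)],155,35,3.7,21); print("rail inner",ra,ang(ra[0],ra[1]),ang(ra[2],ra[3]),np.linalg.norm(ra[0]-ra[2]),(ra[0]+ra[2])/2,(ra[1]+ra[3])/2)
p=[610.5,9.5]
for yaw in (8.5,9,9.5):
    c,s=np.cos(np.radians(yaw)),np.sin(np.radians(yaw)); u=np.array([c,s]);v=np.array([-s,c])
    print(yaw,"screw from front edge",b.mean(0)+130*u,"rails start->",(ra[0]+ra[2])/2+88*u)
# cheek tops z=100: outer
```

```text
head 77.49846673364817 -10.32363509253979 36.35515271237988 35.47568915112086 [611.66491489   9.8002101 ]
sock [610.32412696   9.89669645] [np.float64(75.7), np.float64(-19.8), np.float64(-104.1), np.float64(172.1)] [np.float64(16.677644622216807), np.float64(18.311922460634637), np.float64(16.596506175338334), np.float64(14.859013751599756)]
front corners [[ 499.27374388 -105.8968389 ]
 [ 468.43998083   86.03361096]] -80.87337445166807 194.39140548890262 [483.85686236  -9.93161397]
rail inner [[528.04885985 -25.49855472]
 [603.94753816 -13.49778797]
 [521.0800399   17.88170126]
 [596.80146651  30.98884023]] 8.984974151492917 9.82040808800331 43.93644341989064 [524.56444987  -3.80842673] [600.37450233   8.74552613]
8.5 screw from front edge [612.42892459   9.28360948] rails start-> [611.59784585   9.19880145]
9 screw from front edge [612.25634663  10.40486649] rails start-> [611.48102385   9.9578062 ]
9.5 screw from front edge [612.07399056  11.52457479] rails start-> [611.35758281  10.71576259]
```

Run:
```python
from h import *; from rig import r
s=r.sense(); st(s);goto(s,476,-12,60,189.1)
```

```text
t 6.7 tcp [589.1   5.2 248.6] rpy [ 1.8000e+02 -4.0000e-02 -1.7106e+02] q [  0.4  16.1  97.   -0.   66.9 -98.6] F [-0.28 -0.93 -2.55] M [-0.013  0.055 -0.012] op 0.178
shift cm [11.44  0.06 18.86] turn -0.2
```

Request:
move_arm:
  targets: [-1,4,0,0,0,-1,8,0,1,0,-1,11.4,0,5,0,-1,11.4,0,10,0,-1,11.4,0,15,0,-1,11.4,0,18,0,-1,11.4,0,18,0,-1,11.4,0,18,0]

```text
clock: 7.5
eef_pos: [477.1, -12.1, 69.4]
tcp_rot: [3.141, -0.001, -2.985]
contact_force: [1.0, 0.1, -1.9]
opening: 0.175
```

Run:
```python
from h import *; from rig import r
s=r.sense(); st(s);
for i in range(3):
    f=r.grab_frame("top"); st(r.sense())
goto(r.sense(),476,-12,38,189.1)
crop(f,190,100,280,220,5,"pics/t4.png");pickle.dump(f,open("t4.pkl","wb"))
f=r.grab_frame("wrist");cv2.imwrite("pics/w4.png",f["img"]);pickle.dump(f,open("w4.pkl","wb"))
```

```text
t 7.5 tcp [477.1 -12.1  69.4] rpy [ 1.7999e+02 -4.0000e-02 -1.7102e+02] q [  -1.6   20.7  118.8   -0.    40.6 -100.6] F [ 1.04  0.15 -1.88] M [-0.004  0.065 -0.03 ] op 0.175
t 7.55 tcp [478.1 -12.1  70.4] rpy [-1.7998e+02  9.0000e-02 -1.7101e+02] q [  -1.6   20.6  118.7   -0.    40.6 -100.6] F [ 0.61  0.26 -1.  ] M [-0.011  0.101  0.028] op 0.173
t 7.6 tcp [478.5 -12.   70.8] rpy [-1.7997e+02  1.7000e-01 -1.7101e+02] q [  -1.6   20.5  118.7    0.    40.6 -100.6] F [-0.61  0.43 -2.02] M [-0.049  0.044  0.016] op 0.174
t 7.65 tcp [478.7 -12.   71. ] rpy [-179.96    0.2  -171.  ] q [  -1.6   20.5  118.7   -0.    40.6 -100.6] F [ 0.72 -0.35 -2.29] M [-0.054  0.09  -0.006] op 0.173
shift cm [0.26 0.04 3.3 ] turn -0.1
```

View pics/w4.png

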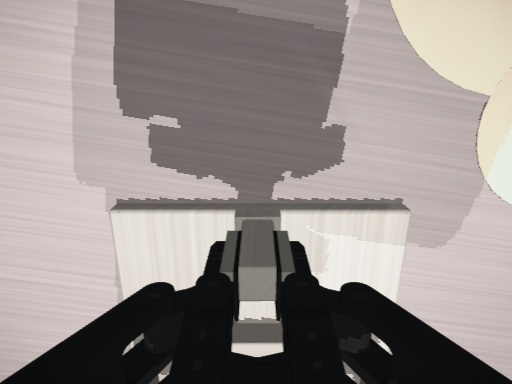

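View pics/t4.png

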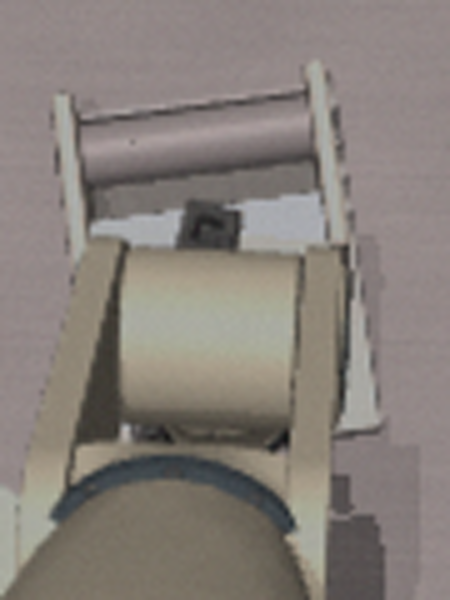

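Run:
```python
from h import *
f=pickle.load(open("w4.pkl","rb"))
b=np.array([ray(f,(x,208),15)[:2] for x in (112,410)]); m=b.mean(0)
print(b,m,ang(b[1],b[0]),np.linalg.norm(b[0]-b[1]))
a=np.radians(9.1);u=np.array([np.cos(a),np.sin(a)]);v=np.array([-u[1],u[0]])
print("screw", m+130*u, "lateral TCP minus centre",(np.array([478.7,-12.0])-m)@v, "along from front", (np.array([478.7,-12.0])-m)@u)
t=ray(f,(258,219),55); 
W=f["world_to_cam"]; print("cam",-W[:3,:3].T@W[:3,3]); 
for px in ((240,219),(276,219)): print("tab top back edge",(ray(f,px,70.8-22.7+55)[:2]-np.array([478.7,-12.0]))@np.c_[u,v])
```

```text
[[ 497.3724199  -105.55590085]
 [ 466.88875124   86.24417123]] [482.13058557  -9.65586481] -80.9692519149417 194.20741928343782
screw [610.49438045  10.90468393] lateral TCP minus centre -1.7720566677320464 along from front -3.7581514501041715
cam [398.29241064 -25.52495612 213.83389404]
tab top back edge [-29.6619222   -6.98229394]
tab top back edge [-29.64620878   6.2361771 ]
```

Request:
move_arm:
  targets: [-1,0,0.07,1.5,0,-1,0,0.07,2.5,0,-1,0,0.07,2.8,0,-1,0,0.07,2.8,0,-1,0,0.07,2.8,0]

```text
clock: 8.2
eef_pos: [477.1, -11.2, 41.3]
tcp_rot: [-3.142, 0.0, -2.984]
contact_force: [0.4, -0.6, -2.0]
opening: 0.17
```

Run:
```python
from h import *; from rig import r
st(r.sense());
f=r.grab_frame("scene"); st(r.sense())
crop(f,215,205,325,295,7,"pics/s5.png")
```

```text
t 8.2 tcp [477.1 -11.2  41.3] rpy [-1.8000e+02  2.0000e-02 -1.7099e+02] q [  -1.5   23.6  119.5   -0.    36.8 -100.5] F [ 0.43 -0.56 -1.98] M [-0.011  0.114 -0.025] op 0.17
t 8.25 tcp [477.2 -11.2  41.4] rpy [-1.7999e+02  4.0000e-02 -1.7099e+02] q [  -1.5   23.6  119.5    0.    36.8 -100.5] F [ 0.07  0.53 -1.76] M [ 0.001  0.056 -0.004] op 0.172
```

View pics/s5.png

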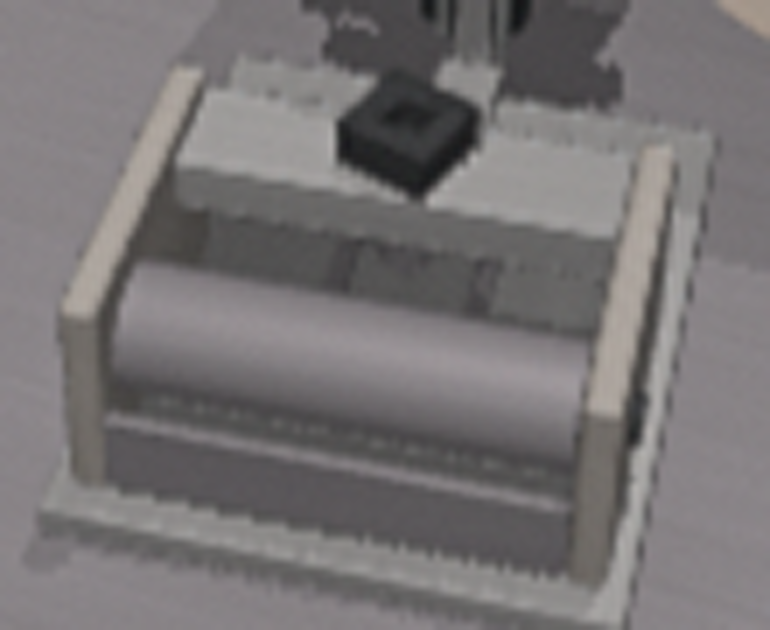

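Request:
move_arm:
  targets: [-1,0,0,0.1,0,-1,0,0,0.2,0,-1,0,0,0.3,0,-1,0,0,0.3,0]

```text
clock: 8.65
eef_pos: [476.8, -11.1, 37.9]
tcp_rot: [3.142, -0.0, -2.984]
contact_force: [0.0, 0.2, -2.3]
opening: 0.174
```

Request:
move_arm:
  targets: [-1,0,0,0.1,0,-1,0,0,0.1,0]

```text
clock: 8.85
eef_pos: [476.8, -11.1, 37.7]
tcp_rot: [3.142, -0.0, -2.984]
contact_force: [-3.2, 0.4, 12.1]
opening: 0.172
```

Request:
move_arm:
  targets: [-1,0,0,-0.1,0,-1,-1,0,-0.1,0,-1,-2,0,-0.1,0,-1,-3,0,-0.1,0,-1,-4,0,-0.1,0,-1,-5,0,-0.1,0,-1,-5.3,0,-0.1,0,-1,-5.3,0,-0.1,0]

```text
clock: 9.65
eef_pos: [529.7, -2.7, 37.9]
tcp_rot: [-3.142, 0.0, -2.984]
contact_force: [-0.0, 0.5, -2.3]
opening: 0.173
```

Run:
```python
from h import *; from rig import r
st(r.sense());
```

```text
t 9.65 tcp [529.7  -2.7  37.9] rpy [-180.      0.   -170.98] q [ -0.5  27.3 113.2  -0.   39.5 -99.5] F [-0.02  0.51 -2.32] M [-0.054  0.003  0.019] op 0.173
```

Now 7.5 mm predicted to contact; advance slowly.

Request:
move_arm:
  targets: [-1,-0.2,0,0,0,-1,-0.4,0,0,0,-1,-0.5,0,0,0,-1,-0.6,0,0,0,-1,-0.7,0,0,0,-1,-0.7,0,0,0]

```text
clock: 10.25
eef_pos: [536.3, -1.7, 38.0]
tcp_rot: [-3.142, 0.0, -2.984]
contact_force: [-0.3, 0.4, -2.1]
opening: 0.174
```

Request:
move_arm:
  targets: [-1,-0.1,0,0,0,-1,-0.1,0,0,0]

```text
clock: 10.45
eef_pos: [537.3, -1.6, 38.0]
tcp_rot: [-3.142, 0.0, -2.984]
contact_force: [-0.4, -0.0, -1.7]
opening: 0.174
```

Request:
move_arm:
  targets: [-1,-0.1,0,0,0,-1,-0.1,0,0,0]

```text
clock: 10.65
eef_pos: [537.9, -1.4, 37.9]
tcp_rot: [3.142, -0.001, -2.984]
contact_force: [-0.9, -1.1, -2.1]
opening: 0.173
```

Request:
move_arm:
  targets: [-1,-0.1,0,0,0,-1,-0.1,0,0,0]

```text
clock: 10.85
eef_pos: [537.9, -1.4, 37.8]
tcp_rot: [3.141, -0.002, -2.984]
contact_force: [-5.0, 0.6, 1.5]
opening: 0.178
```

Request:
move_arm:
  targets: [-1,-0.1,0,0,0,-1,-0.1,0,0,0]

```text
clock: 11.05
eef_pos: [537.9, -1.3, 37.8]
tcp_rot: [3.141, -0.004, -2.984]
contact_force: [-8.4, -0.7, 6.3]
opening: 0.173
```

Request:
move_arm:
  targets: [-1,0.1,0,0,0,0.3,0.12,0,0,0,0.3,0.12,0,0,0,0.3,0.12,0,0,0,0.3,0.12,0,0,0]

```text
clock: 11.55
eef_pos: [539.3, -1.3, 38.1]
tcp_rot: [-3.141, 0.001, -2.984]
contact_force: [0.1, -0.1, -1.1]
opening: 0.648
```

Run:
```python
from h import *; from rig import r
st(r.sense());
f=r.grab_frame("wrist");cv2.imwrite("pics/w6.png",f["img"]);pickle.dump(f,open("w6.pkl","wb"))
```

```text
t 11.55 tcp [539.3  -1.3  38.1] rpy [-1.7999e+02  4.0000e-02 -1.7099e+02] q [ -0.3  27.8 112.   -0.   40.1 -99.3] F [ 0.13 -0.1  -1.07] M [-0.019 -0.006 -0.041] op 0.648
```

View pics/w6.png

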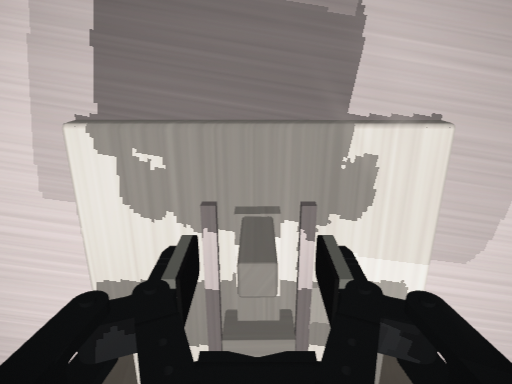

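Request:
move_arm:
  targets: [0.3,0,0,-2,0,0.3,0,0,-5,0,1,0,0,-10,0,1,0,0,-15,0,1,0,0,-16,0,1,0,0,-16,0]

```text
clock: 12.2
eef_pos: [540.4, -1.3, 200.2]
tcp_rot: [-3.141, 0.005, -2.984]
contact_force: [-0.0, 0.7, 0.1]
opening: 0.996
```

Run:
```python
from h import *; from rig import r
s=r.sense(); st(s);goto(s,526,295,200,170.5)
f=r.grab_frame("wrist");crop(f,150,60,370,240,3.6,"pics/w7.png");pickle.dump(f,open("w7.pkl","wb"))
for t in ("block","block_grip","socket","stop_point"): print(t,[(np.round(d["position"],1),round(d["conf"],2)) for d in r.mark_of(f,t)])
```

```text
t 12.2 tcp [540.4  -1.3 200.2] rpy [-179.96    0.27 -170.99] q [ -0.3  14.5 106.    0.   59.3 -99.3] F [-0.05  0.65  0.07] M [-0.039  0.059 -0.012] op 0.996
shift cm [-3.220e+00  2.949e+01  2.000e-02] turn 18.5
block [(array([615.5,  11.1,  15.9]), 0.7)]
block_grip [(array([535.8,  -2.8,  59.4]), 0.62)]
socket [(array([611.4,  15.5, 111.6]), 0.59), (array([609.9,   9.5,  66.9]), 0.36)]
stop_point [(array([613.4,   8.8,  68.4]), 0.69), (array([611.7,  17.4,  88.1]), 0.57)]
```

View pics/w7.png

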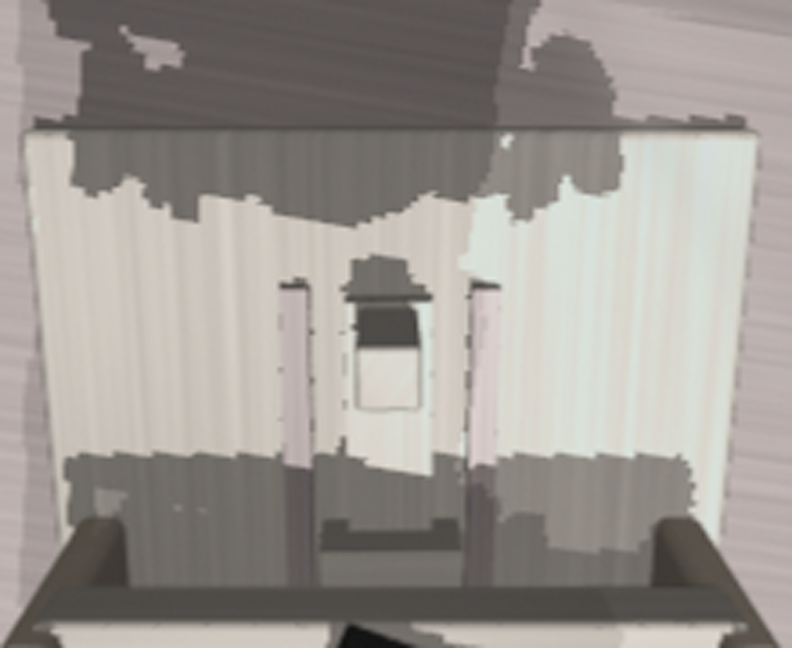

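Request:
move_arm:
  targets: [1,-3.2,29.5,0,18.5,1,-3.2,29.5,0,18.5,1,-3.2,29.5,0,18.5,1,-3.2,29.5,0,18.5,1,-3.2,29.5,0,18.5,1,-3.2,29.5,0,18.5,1,-3.2,29.5,0,18.5,1,-3.2,29.5,0,18.5]

```text
clock: 13.25
eef_pos: [523.3, 296.2, 196.3]
tcp_rot: [-3.14, -0.002, 2.979]
contact_force: [-0.0, -0.4, -0.3]
opening: 1.001
```

Run:
```python
from h import *; from rig import r
s=r.sense(); st(s)
f=r.grab_frame("wrist");cv2.imwrite("pics/w8.png",f["img"]);pickle.dump(f,open("w8.pkl","wb"))
for t in ("driver","driver_grip","stand"): print(t,[(np.round(d["position"],1),round(d["conf"],2)) for d in r.mark_of(f,t)])
```

```text
t 13.25 tcp [523.3 296.2 196.3] rpy [-1.7990e+02 -1.1000e-01  1.7067e+02] q [ 29.4  20.2  98.4  -0.   61.5 -51.3] F [-0.03 -0.45 -0.28] M [-0.032 -0.018 -0.054] op 1.001
driver [(array([526.9, 296.5,  10.3]), 0.59)]
driver_grip [(array([521.3, 298.6, 104.9]), 0.56)]
stand [(array([524.8, 296.6,   1.8]), 0.56)]
```

View pics/w8.png

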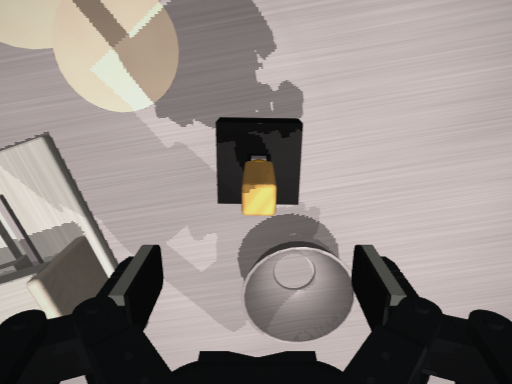

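Run:
```python
from h import *
f=pickle.load(open("w8.pkl","rb")); crop(f,205,105,315,225,5,"pics/w8c.png")
```

```text
(no output)
```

View pics/w8c.png

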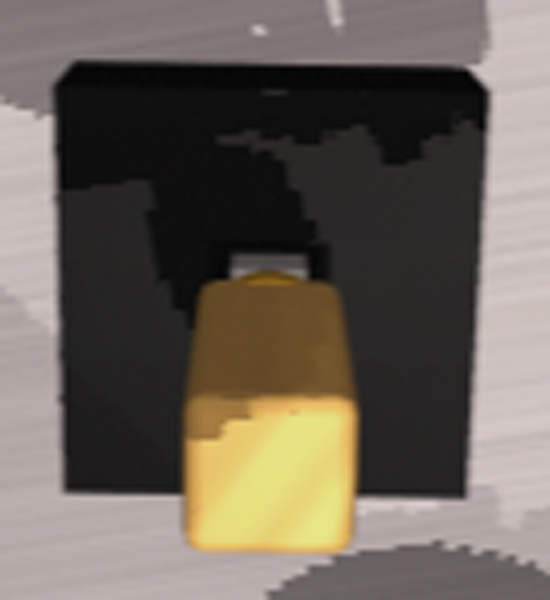

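Run:
```python
from h import *; from rig import r
f=pickle.load(open("w8.pkl","rb"))
def P(l,z): return np.array([ray(f,un(x,y,205,105,5),z)[:2] for x,y in l])
t=P([(188,398),(355,398),(355,551),(188,549)],128);s=P([(55,85),(488,95),(467,498),(65,493)],35)
for n,a in (("drv",t),("stand",s)): print(n,a.mean(0),[round(ang(a[i],a[(i+1)%4]),1) for i in range(4)],[round(np.linalg.norm(a[i]-a[i-1]),1) for i in range(4)])
s=r.sense(); st(s); goto(s,*t.mean(0),84,170.5)
```

```text
drv [526.11536128 296.21250839] [np.float64(80.7), np.float64(-8.3), np.float64(-100.0), np.float64(169.9)] [np.float64(22.2), np.float64(22.6), np.float64(22.5), np.float64(23.3)]
stand [526.96322579 295.95476205] [np.float64(79.4), np.float64(-9.8), np.float64(-100.1), np.float64(169.8)] [np.float64(80.4), np.float64(79.3), np.float64(79.6), np.float64(79.7)]
t 13.45 tcp [524.2 293.5 197.4] rpy [-1.7994e+02 -5.0000e-02  1.7043e+02] q [ 29.1  20.1  98.5  -0.   61.5 -51.3] F [-0.31  0.24 -0.38] M [ 0.016 -0.037 -0.003] op 0.995
shift cm [-0.14  0.3  11.34] turn -0.1
```

Request:
move_arm:
  targets: [1,0,0.15,4,0,1,0,0.15,8,0,1,0,0.15,11,0,1,0,0.15,11.4,0,1,0,0.15,11.4,0,1,0,0.15,11.4,0]

```text
clock: 14.05
eef_pos: [525.8, 296.6, 85.7]
tcp_rot: [3.14, 0.002, 2.975]
contact_force: [0.6, -0.2, 0.0]
opening: 1.0
```

Run:
```python
from h import *; from rig import r
s=r.sense(); st(s); goto(s,526.3,296.2,84,170.3)
```

```text
t 14.05 tcp [525.8 296.6  85.7] rpy [1.7992e+02 1.0000e-01 1.7046e+02] q [ 29.3  28.  102.8  -0.   49.1 -51.2] F [ 0.57 -0.19  0.04] M [0.034 0.046 0.028] op 1.0
shift cm [-0.06 -0.03  0.17] turn 0.2
```

Request:
move_arm:
  targets: [-1,0,0,0.1,0,-1,0,0,0.1,0,-1,0,0,0.1,0,-1,0,0,0.1,0,-1,0,0,0.1,0,-1,0,0,0.1,0,-1,0,0,0.1,0,-1,0,0,0.1,0]
  squeeze: 80

```text
clock: 14.85
eef_pos: [524.7, 296.8, 83.5]
tcp_rot: [3.141, 0.0, 2.976]
contact_force: [-1.1, 0.6, 6.2]
opening: 0.275
```

Run:
```python
from h import *; from rig import r
s=r.sense(); st(s)
```

```text
t 14.85 tcp [524.7 296.8  83.5] rpy [1.7997e+02 2.0000e-02 1.7051e+02] q [ 29.3  28.2 102.9   0.   48.9 -51.2] F [-1.06  0.57  6.16] M [-0.016  0.269 -0.049] op 0.275
```

Request:
move_arm:
  targets: [-1,0,0,-1,0,-1,0,0,-3,0,-1,0,0,-6,0,-1,0,0,-10,0,-1,0,0,-14.5,0,-1,0,0,-14.5,0,-1,0,0,-14.5,0]

```text
clock: 15.55
eef_pos: [524.9, 296.7, 229.3]
tcp_rot: [3.14, 0.002, 2.976]
contact_force: [-0.9, 0.2, -2.5]
opening: 0.272
```

Run:
```python
from h import *; from rig import r
s=r.sense(); st(s); 
f=r.grab_frame("wrist");cv2.imwrite("pics/w9.png",f["img"]);pickle.dump(f,open("w9.pkl","wb"))
s=r.sense(); st(s); pickle.dump(s,open("s9.pkl","wb"));goto(s,570,3,230,168)
```

```text
t 15.55 tcp [524.9 296.7 229.3] rpy [1.7992e+02 1.0000e-01 1.7051e+02] q [ 29.3  18.3  96.6  -0.   65.  -51.2] F [-0.93  0.25 -2.55] M [-0.033  0.027  0.015] op 0.272
t 15.6 tcp [524.  296.3 227.7] rpy [-1.7998e+02 -2.0000e-02  1.7051e+02] q [ 29.3  18.4  96.7  -0.   64.9 -51.2] F [-0.42  0.35 -1.78] M [-0.032  0.032 -0.034] op 0.268
shift cm [ -9.37 -28.17  -0.23] turn 2.5
```

View pics/w9.png

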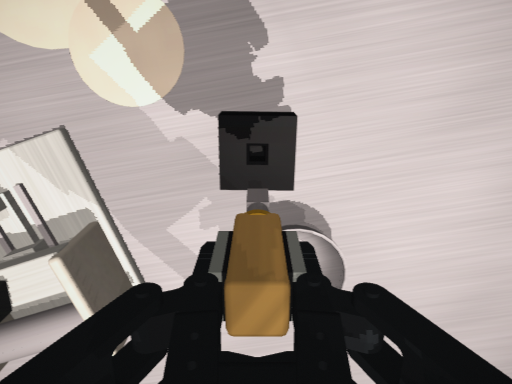

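Run:
```python
from h import *
f=pickle.load(open("w9.pkl","rb")); crop(f,205,105,310,345,3,"pics/w9a.png"); crop(f,235,180,280,222,14,"pics/w9b.png")
```

```text
(no output)
```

View pics/w9a.png

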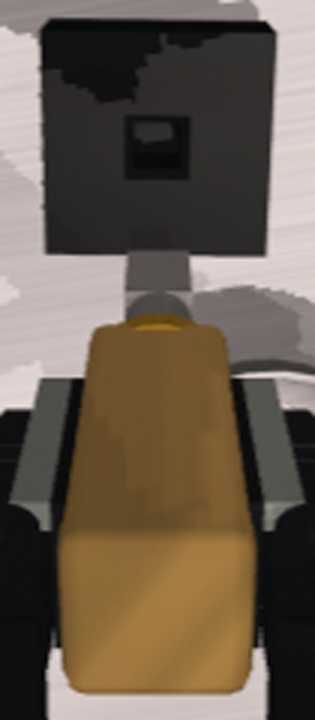

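View pics/w9b.png

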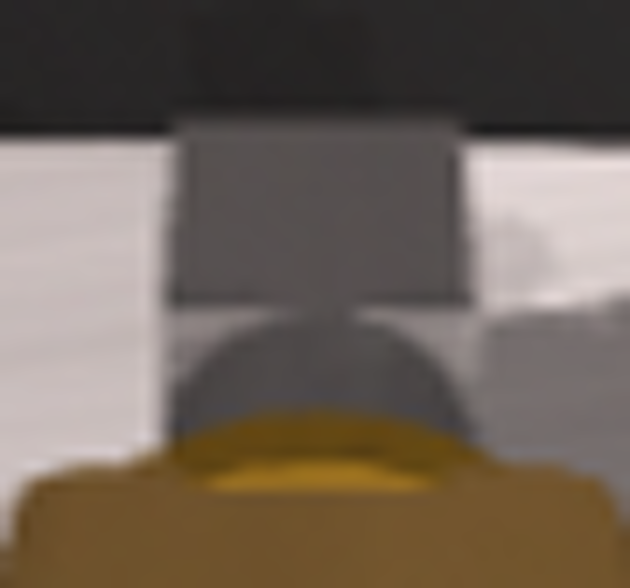

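```bash
cat >> h.py <<'E'
def camtool(f,s=None):
    """camera pose in tool frame given TCP state s: returns R,t (tool->cam)"""
    ps=s["tcp_rot"][2];c,n=np.cos(ps),np.sin(ps)
    Rt=np.array([[c,n,0],[n,-c,0],[0,0,-1.]])
    Wt=np.eye(4);Wt[:3,:3]=Rt;Wt[:3,3]=s["eef_pos"]
    return np.asarray(f["world_to_cam"])@Wt
def raytool(T,K,uv,z):
    R=T[:3,:3];t=T[:3,3];c=-R.T@t;d=R.T@np.linalg.inv(K)@np.array([uv[0],uv[1],1.])
    return c+d*(z-c[2])/d[2]
E
python3 - <<'E'
from h import *
f=pickle.load(open("w9.pkl","rb"));s=pickle.load(open("s9.pkl","rb"))
# picture at start of call: state then: 524.9,296.7,229.3
s["eef_pos"]=np.array([524.9,296.7,229.3])
T=camtool(f,s);print(T.round(3).tolist());np.save("T.npy",T)
for y,zb,bk in ((305,30,7),(120,5,7)):
    a=[raytool(T,f["K"],un(x,y,235,180,14),75.5-zb) for x in ((170,472) if zb==30 else (178,464))]
    print(zb,np.round(a,2),"axis tool x",np.mean(a,0)[0]-bk,"y",np.mean(a,0)[1])
a=[raytool(T,f["K"],un(x,y,205,105,3),75.5-120) for x,y in ((58,535),(256,535),(250,692),(64,692))]; print(np.round(a,1),np.mean(a,0))
# stand top corners world
p=[ray(f,un(x,y,205,105,3),35)[:2] for x,y in ((41,30),(274,35),(266,255),(47,252))];print(np.mean(p,0))
p=[ray(f,un(x,y,205,105,3),35)[:2] for x,y in ((125,115),(189,115),(188,180),(125,179))];print(p,np.mean(p,0))
E
```

```text
[[0.0, 1.0, -0.002, 0.72], [-0.948, -0.0, -0.318, 31.313], [-0.318, 0.002, 0.948, 161.36], [0.0, 0.0, 0.0, 1.0]]
30 [[ 4.97 -6.92 45.5 ]
 [ 4.97  6.3  45.5 ]] axis tool x -2.0291345219433055 y -0.31066198729330363
5 [[ 4.64 -7.23 70.5 ]
 [ 4.63  6.77 70.5 ]] axis tool x -2.366768719761218 y -0.22761454069466058
[[ 10.5 -12.3 -44.5]
 [ 10.5  10.8 -44.5]
 [-12.4  10.8 -44.5]
 [-12.4 -12.3 -44.5]] [ -0.94923497  -0.76932385 -44.5       ]
[526.24524876 296.20023925]
[array([513.25035207, 287.15004247]), array([516.890182  , 308.92240341]), array([539.80552734, 304.98631663]), array([535.78287322, 283.15563081])] [526.43223365 296.05359833]
```

Run:
```python
from h import *; from rig import r
s=r.sense(); st(s); goto(s,608.5,10.4,235,168)
```

```text
t 15.6 tcp [524.  296.3 227.7] rpy [-1.7998e+02 -2.0000e-02  1.7051e+02] q [ 29.3  18.4  96.7  -0.   64.9 -51.2] F [-0.42  0.35 -1.78] M [-0.032  0.032 -0.034] op 0.268
shift cm [-13.04 -26.8   -0.73] turn 2.5
```

Request:
move_arm:
  targets: [-1,-13,-26.8,-0.7,2.5,-1,-13,-26.8,-0.7,2.5,-1,-13,-26.8,-0.7,2.5,-1,-13,-26.8,-0.7,2.5,-1,-13,-26.8,-0.7,2.5,-1,-13,-26.8,-0.7,2.5,-1,-13,-26.8,-0.7,2.5,-1,-13,-26.8,-0.7,2.5,-1,-13,-26.8,-0.7,2.5,-1,-13,-26.8,-0.7,2.5]

```text
clock: 16.6
eef_pos: [607.9, 12.0, 234.3]
tcp_rot: [-3.141, -0.001, 2.934]
contact_force: [-0.2, -0.3, -1.8]
opening: 0.272
```

Run:
```python
from h import *; from rig import r
s=r.sense(); st(s); 
f=r.grab_frame("wrist");cv2.imwrite("pics/w10.png",f["img"]);pickle.dump(f,open("w10.pkl","wb"));pickle.dump(s,open("s10.pkl","wb"))
crop(f,205,120,315,230,6,"pics/w10a.png")
s=r.sense(); st(s)
```

```text
t 16.6 tcp [607.9  12.  234.3] rpy [-1.7999e+02 -8.0000e-02  1.6809e+02] q [  1.   18.6  95.5   0.   66.  -77.1] F [-0.18 -0.34 -1.84] M [0.058 0.02  0.033] op 0.272
t 16.65 tcp [608.1  12.  234.5] rpy [-1.800e+02 -6.000e-02  1.681e+02] q [  1.   18.6  95.5   0.   66.  -77.1] F [ 0.54 -0.36 -0.82] M [-0.008 -0.047 -0.021] op 0.27
```

View pics/w10a.png

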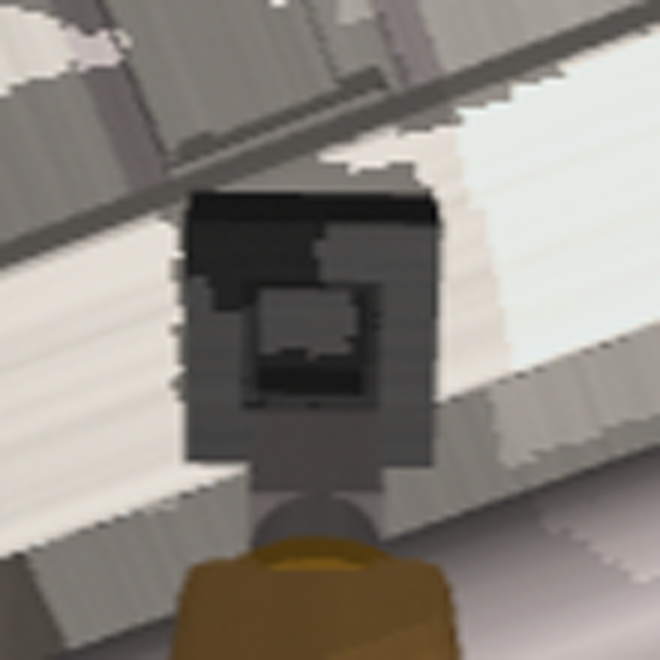

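Run:
```python
from h import *
f=pickle.load(open("w10.pkl","rb"));s=pickle.load(open("s10.pkl","rb"))
T=camtool(f,s); K=f["K"]; tz=s["eef_pos"][2]
g=lambda pts,z:np.array([raytool(T,K,un(x,y,205,120,6),z)[:2] for x,y in pts])
h=g([(188,222),(438,224),(434,466),(187,463)],tz-110); print("head",h.round(1).tolist(),h.mean(0))
so=g([(247,283),(380,286),(378,410),(244,408)],tz-110); print("sock",so.round(1).tolist(),so.mean(0))
b=g([(251,490),(383,492)],75.5-30); print("bit30",b.round(2).tolist(),b.mean(0)-[7,0])
b=g([(252,412),(382,412)],75.5-5); print("bit5",b.round(2).tolist(),b.mean(0)-[7,0])
print("angle", [ang(h[0],h[1]),ang(h[3],h[2]),ang(h[0],h[3]),ang(h[1],h[2])])
```

```text
head [[13.6, -18.1], [13.3, 16.5], [-22.6, 16.6], [-22.1, -19.0]] [-4.47482842 -0.9981154 ]
sock [[4.8, -10.1], [4.4, 8.6], [-14.0, 8.5], [-13.7, -10.7]] [-4.65575195 -0.92769186]
bit30 [[5.11, -7.15], [4.9, 6.35]] [-1.99502108 -0.39978755]
bit5 [[4.71, -7.78], [4.71, 7.07]] [-2.29065593 -0.35730463]
angle [np.float64(90.45488021661139), np.float64(90.7308841437927), np.float64(-178.64458125444452), np.float64(179.77371981032474)]
```

Request:
move_arm:
  targets: [-1,-0.2,-0.08,2,0,-1,-0.2,-0.08,4,0,-1,-0.2,-0.08,4.6,0,-1,-0.2,-0.08,4.8,0,-1,-0.2,-0.08,5,0,-1,-0.2,-0.08,5.1,0]

```text
clock: 17.25
eef_pos: [610.8, 9.8, 184.7]
tcp_rot: [3.141, 0.001, 2.933]
contact_force: [-0.7, -0.1, -0.7]
opening: 0.274
```

Run:
```python
from h import *; from rig import r
s=r.sense(); st(s);
```

```text
t 17.25 tcp [610.8   9.8 184.7] rpy [1.7998e+02 7.0000e-02 1.6803e+02] q [  0.8  21.6  97.9  -0.   60.4 -77.2] F [-0.67 -0.11 -0.65] M [-0.014  0.029 -0.04 ] op 0.274
```

Run:
```python
from h import *; from rig import r
s=r.sense(); st(s); 
f=r.grab_frame("wrist");pickle.dump(f,open("w11.pkl","wb"));pickle.dump(s,open("s11.pkl","wb"))
crop(f,205,120,315,230,6,"pics/w11a.png")
s=r.sense(); st(s)
f=r.grab_frame("scene");crop(f,235,195,305,260,9,"pics/s11.png")
```

```text
t 17.25 tcp [610.8   9.8 184.7] rpy [1.7998e+02 7.0000e-02 1.6803e+02] q [  0.8  21.6  97.9  -0.   60.4 -77.2] F [-0.67 -0.11 -0.65] M [-0.014  0.029 -0.04 ] op 0.274
t 17.3 tcp [610.7   9.7 184.6] rpy [1.7999e+02 6.0000e-02 1.6802e+02] q [  0.8  21.6  97.9  -0.   60.4 -77.2] F [-0.35  0.25 -1.45] M [-0.02   0.045  0.04 ] op 0.275
```

View pics/w11a.png

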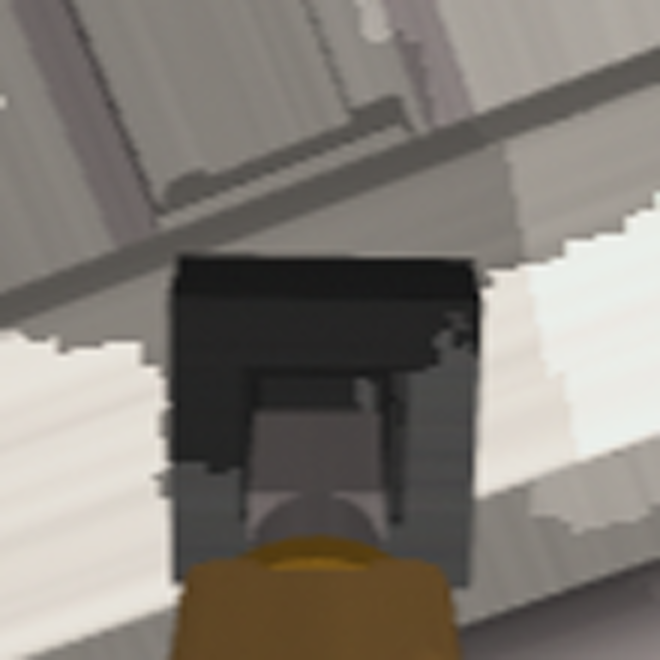

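View pics/s11.png

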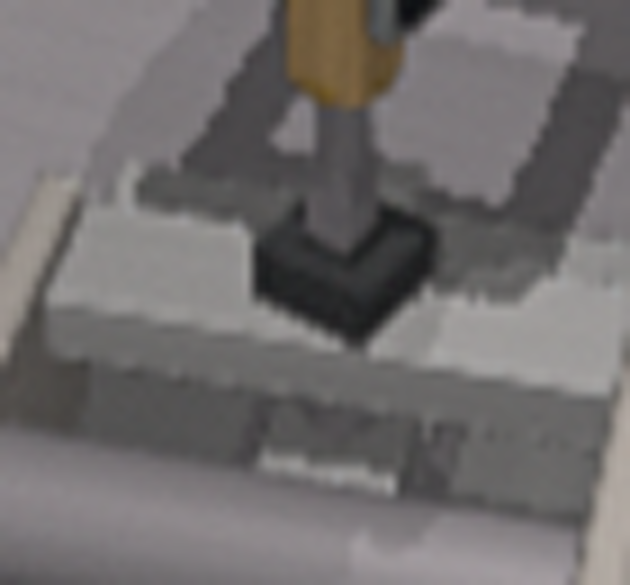

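Run:
```python
from h import *
f=pickle.load(open("w11.pkl","rb"));s=pickle.load(open("s11.pkl","rb"))
T=camtool(f,s); K=f["K"]; tz=s["eef_pos"][2]
g=lambda pts,z:np.array([raytool(T,K,un(x,y,205,120,6),z)[:2] for x,y in pts])
h=g([(173,292),(478,295),(470,586),(174,580)],tz-110); print("head",h.round(1).tolist(),h.mean(0))
so=g([(247,370),(402,372)],tz-110); print("sock",so.round(1).tolist(),so.mean(0)-[9,0])
b=g([(248,492),(387,492)],75.5-30); print("bit30",b.round(2).tolist(),b.mean(0)-[7,0])
b=g([(252,410),(384,410)],75.5-5); print("bit5",b.round(2).tolist(),b.mean(0)-[7,0])
```

```text
head [[17.5, -16.8], [17.2, 18.1], [-19.2, 18.1], [-18.4, -17.4]] [-0.71382848  0.48374683]
sock [[8.1, -8.4], [7.9, 9.5]] [-0.97206799  0.55316883]
bit30 [[4.76, -7.43], [4.76, 6.78]] [-2.2363892 -0.3235907]
bit5 [[4.75, -7.74], [4.75, 7.33]] [-2.24754744 -0.20805849]
```

Request:
move_arm:
  targets: [-1,0.13,0.07,0,0,-1,0.13,0.07,0.2,0,-1,0.13,0.07,0.4,0,-1,0.13,0.07,0.5,0,-1,0.13,0.07,0.6,0]

```text
clock: 17.85
eef_pos: [609.2, 10.5, 177.9]
tcp_rot: [-3.142, 0.0, 2.932]
contact_force: [-0.8, -0.7, -0.9]
opening: 0.272
```

Run:
```python
from h import *; from rig import r
s=r.sense(); st(s);
```

```text
t 17.85 tcp [609.2  10.5 177.9] rpy [-180.      0.    168.01] q [  0.8  22.   98.4  -0.   59.6 -77.2] F [-0.77 -0.65 -0.86] M [ 0.023 -0.024 -0.008] op 0.272
```

Request:
move_arm:
  targets: [-1,0,0,0.15,0,-1,0,0,0.3,0,-1,0,0,0.4,0,-1,0,0,0.45,0,-1,0,0,0.45,0]

```text
clock: 18.35
eef_pos: [609.2, 10.5, 173.4]
tcp_rot: [-3.142, -0.0, 2.932]
contact_force: [-0.1, -1.2, -1.9]
opening: 0.269
```

Run:
```python
from h import *; from rig import r
for i in range(4):
    st(r.sense()); r.grab_frame("wrist")
```

```text
t 18.35 tcp [609.2  10.5 173.4] rpy [-180.     -0.    168.01] q [  0.8  22.2  98.6  -0.   59.1 -77.2] F [-0.08 -1.2  -1.89] M [ 0.001 -0.088 -0.016] op 0.269
t 18.4 tcp [609.3  10.5 173.5] rpy [180.     0.   168.01] q [  0.8  22.2  98.6   0.   59.1 -77.2] F [ 0.63  0.03 -2.35] M [-0.025 -0.    -0.015] op 0.27
t 18.45 tcp [609.2  10.5 173.5] rpy [-180.      0.    168.01] q [  0.9  22.2  98.6  -0.   59.2 -77.2] F [-0.74 -0.75 -2.1 ] M [-0.02   0.012  0.013] op 0.268
t 18.5 tcp [609.2  10.5 173.5] rpy [-180.      0.    168.01] q [  0.8  22.2  98.6  -0.   59.2 -77.2] F [ 0.46  0.29 -1.22] M [-0.074 -0.068  0.021] op 0.269
```

Request:
move_arm:
  targets: [-1,0,0,0,1.5,-1,0,0,0,3,-1,0,0,0,4.5,-1,0,0,0,6]

```text
clock: 18.95
eef_pos: [609.6, 10.7, 173.6]
tcp_rot: [3.141, 0.001, 2.825]
contact_force: [2.2, 1.4, -1.4]
opening: 0.276
```

```bash
cat > tq.py <<'E'
from h import *; from rig import r
s=r.sense()
print("t",round(s["clock"],2),"yaw",round(np.degrees(s["tcp_rot"][2]),2),"q6",round(np.degrees(s["qpos"][5]),2),"M",np.round(s["wrist_torque"],3),"eff6",round(float(s["joint_efforts"][5]),4),"F",np.round(s["contact_force"],1),"qv6",round(float(s["qvel"][5]),3),np.round(s["eef_pos"],1))
E
python3 tq.py
```

```text
t 18.95 yaw 161.87 q6 -71.02 M [ 0.255 -0.333 -0.01 ] eff6 -0.4081 F [ 2.2  1.4 -1.4] qv6 0.258 [609.6  10.7 173.6]
```

Request:
move_arm:
  targets: [-1,0,0,0,1.5,-1,0,0,0,3,-1,0,0,0,4.5]

```text
clock: 19.25
eef_pos: [609.7, 10.8, 173.7]
tcp_rot: [3.141, 0.001, 2.747]
contact_force: [3.4, 2.9, -2.5]
opening: 0.274
```

```bash
python3 tq.py
```

```text
t 19.25 yaw 157.38 q6 -66.54 M [ 0.678 -0.743  0.211] eff6 -0.2864 F [ 3.4  2.9 -2.5] qv6 0.259 [609.7  10.8 173.7]
```

Request:
move_arm:
  targets: [-1,0,0,0,1.5,-1,0,0,0,3]

```text
clock: 19.45
eef_pos: [609.7, 10.9, 173.7]
tcp_rot: [3.141, 0.001, 2.695]
contact_force: [3.4, 3.0, -3.0]
opening: 0.273
```

```bash
python3 tq.py
```

```text
t 19.45 yaw 154.39 q6 -63.54 M [ 0.915 -0.909  0.168] eff6 -0.2657 F [ 3.4  3.  -3. ] qv6 0.26 [609.7  10.9 173.7]
```

Request:
move_arm:
  targets: [-1,0,0.06,0,1,-1,0,0.07,0,2,-1,0,0.07,0,3]

```text
clock: 19.75
eef_pos: [609.7, 11.1, 173.6]
tcp_rot: [3.141, 0.0, 2.643]
contact_force: [3.7, 2.2, -1.2]
opening: 0.27
```

```bash
python3 tq.py
```

```text
t 19.75 yaw 151.43 q6 -60.52 M [ 0.485 -0.829  0.16 ] eff6 -0.1181 F [ 3.7  2.2 -1.2] qv6 0.173 [609.7  11.1 173.6]
```

Request:
move_arm:
  targets: [-1,0,0,0,1,-1,0,0.01,0,2]

```text
clock: 19.95
eef_pos: [609.7, 11.2, 173.6]
tcp_rot: [3.141, 0.0, 2.608]
contact_force: [3.5, 1.5, -1.6]
opening: 0.274
```

```bash
python3 tq.py
```

```text
t 19.95 yaw 149.42 q6 -58.51 M [ 0.356 -0.939  0.171] eff6 -0.1294 F [ 3.5  1.5 -1.6] qv6 0.175 [609.7  11.2 173.6]
```

Request:
move_arm:
  targets: [-1,-0.03,0.04,0,1,-1,-0.04,0.06,0,2,-1,-0.04,0.06,0,3]

```text
clock: 20.25
eef_pos: [610.0, 11.3, 173.6]
tcp_rot: [-3.141, -0.0, 2.556]
contact_force: [1.4, 0.3, 1.1]
opening: 0.269
```

```bash
python3 tq.py
```

```text
t 20.25 yaw 146.43 q6 -55.48 M [ 0.034 -0.312  0.154] eff6 -0.1244 F [1.4 0.3 1.1] qv6 0.173 [610.   11.3 173.6]
```

Request:
move_arm:
  targets: [-1,0,0,0,1,-1,0,0.01,0,2]

```text
clock: 20.45
eef_pos: [610.1, 11.4, 173.6]
tcp_rot: [-3.141, -0.0, 2.521]
contact_force: [0.2, -0.1, 2.8]
opening: 0.267
```

```bash
python3 tq.py
```

```text
t 20.45 yaw 144.43 q6 -53.47 M [-0.145 -0.13   0.161] eff6 -0.1332 F [ 0.2 -0.1  2.8] qv6 0.174 [610.1  11.4 173.6]
```

Request:
move_arm:
  targets: [-1,0,0,0,1,-1,0,0.01,0,2]

```text
clock: 20.65
eef_pos: [610.1, 11.5, 173.5]
tcp_rot: [-3.141, -0.0, 2.486]
contact_force: [0.2, -1.0, 3.3]
opening: 0.27
```

```bash
python3 tq.py
```

```text
t 20.65 yaw 142.43 q6 -51.47 M [-0.331  0.022  0.166] eff6 -0.1344 F [ 0.2 -1.   3.3] qv6 0.174 [610.1  11.5 173.5]
```

Request:
move_arm:
  targets: [-1,0,0,0,1,-1,0,0.01,0,2,-1,0,0.01,0,3]

```text
clock: 20.95
eef_pos: [610.2, 11.6, 173.5]
tcp_rot: [-3.141, -0.0, 2.433]
contact_force: [-0.5, -2.1, 4.5]
opening: 0.27
```

```bash
python3 tq.py
```

```text
t 20.95 yaw 139.43 q6 -48.46 M [-0.443  0.166  0.177] eff6 -0.1301 F [-0.5 -2.1  4.5] qv6 0.17 [610.2  11.6 173.5]
```

Request:
move_arm:
  targets: [-1,0,0,0,1,-1,0,0.01,0,2]

```text
clock: 21.15
eef_pos: [610.3, 11.8, 173.5]
tcp_rot: [-3.141, -0.0, 2.399]
contact_force: [-2.3, -2.3, 4.6]
opening: 0.273
```

```bash
python3 tq.py
```

```text
t 21.15 yaw 137.43 q6 -46.45 M [-0.566  0.337  0.147] eff6 -0.1366 F [-2.3 -2.3  4.6] qv6 0.173 [610.3  11.8 173.5]
```

Request:
move_arm:
  targets: [-1,0,0,0,1,-1,0,0.01,0,2]

```text
clock: 21.35
eef_pos: [610.3, 11.8, 173.5]
tcp_rot: [-3.141, -0.0, 2.364]
contact_force: [-1.2, -2.9, 5.5]
opening: 0.274
```

```bash
python3 tq.py
```

```text
t 21.35 yaw 135.43 q6 -44.44 M [-0.674  0.467  0.092] eff6 -0.1374 F [-1.2 -2.9  5.5] qv6 0.176 [610.3  11.8 173.5]
```

Request:
move_arm:
  targets: [-1,0,0,0,1,-1,0,0.01,0,2]

```text
clock: 21.55
eef_pos: [610.4, 11.9, 173.5]
tcp_rot: [-3.141, -0.0, 2.329]
contact_force: [-1.9, -3.5, 5.8]
opening: 0.274
```

```bash
python3 tq.py
```

```text
t 21.55 yaw 133.43 q6 -42.44 M [-0.688  0.436  0.198] eff6 -0.1373 F [-1.9 -3.5  5.8] qv6 0.175 [610.4  11.9 173.5]
```

Request:
move_arm:
  targets: [-1,-0.01,-0.02,0,1,-1,-0.02,-0.04,-0.03,2,-1,-0.02,-0.04,-0.03,3]

```text
clock: 21.85
eef_pos: [610.4, 11.8, 173.5]
tcp_rot: [3.142, -0.0, 2.276]
contact_force: [-1.1, -2.0, 2.2]
opening: 0.271
```

```bash
python3 tq.py
```

```text
t 21.85 yaw 130.42 q6 -39.48 M [-0.222  0.122  0.141] eff6 -0.1351 F [-1.1 -2.   2.2] qv6 0.174 [610.4  11.8 173.5]
```

Request:
move_arm:
  targets: [-1,0,0,0,1,-1,0,0,0,2]

```text
clock: 22.05
eef_pos: [610.4, 11.8, 173.6]
tcp_rot: [3.142, -0.0, 2.241]
contact_force: [-0.9, -0.4, 0.4]
opening: 0.27
```

```bash
python3 tq.py
```

```text
t 22.05 yaw 128.42 q6 -37.48 M [-0.091  0.119  0.102] eff6 -0.1263 F [-0.9 -0.4  0.4] qv6 0.174 [610.4  11.8 173.6]
```

Request:
move_arm:
  targets: [-1,0,0,0,1,-1,0,0.01,0,2]

```text
clock: 22.25
eef_pos: [610.4, 11.8, 173.6]
tcp_rot: [-3.141, -0.0, 2.206]
contact_force: [-1.4, -0.5, 0.3]
opening: 0.267
```

```bash
python3 tq.py
```

```text
t 22.25 yaw 126.42 q6 -35.47 M [-0.025  0.109  0.184] eff6 -0.1173 F [-1.4 -0.5  0.3] qv6 0.173 [610.4  11.8 173.6]
```

Request:
move_arm:
  targets: [-1,0,0,0,1,-1,0,0,0,2]

```text
clock: 22.45
eef_pos: [610.5, 11.8, 173.6]
tcp_rot: [-3.142, -0.0, 2.172]
contact_force: [0.7, -1.1, 0.1]
opening: 0.271
```

```bash
python3 tq.py
```

```text
t 22.45 yaw 124.42 q6 -33.47 M [0.102 0.075 0.146] eff6 -0.1029 F [ 0.7 -1.1  0.1] qv6 0.175 [610.5  11.8 173.6]
```

Request:
move_arm:
  targets: [-1,0,0,0,1,-1,0,0,0,2]

```text
clock: 22.65
eef_pos: [610.5, 11.8, 173.6]
tcp_rot: [-3.142, -0.0, 2.137]
contact_force: [0.0, 2.1, -1.6]
opening: 0.272
```

```bash
python3 tq.py
```

```text
t 22.65 yaw 122.42 q6 -31.47 M [ 0.116 -0.052  0.202] eff6 -0.0909 F [ 0.   2.1 -1.6] qv6 0.174 [610.5  11.8 173.6]
```

Request:
move_arm:
  targets: [-1,0,0,0,1]

```text
clock: 22.75
eef_pos: [610.5, 11.8, 173.6]
tcp_rot: [-3.142, -0.0, 2.119]
contact_force: [0.1, 0.2, -2.1]
opening: 0.27
```

```bash
python3 tq.py
```

```text
t 22.75 yaw 121.42 q6 -30.47 M [ 0.206 -0.042  0.187] eff6 -0.0851 F [ 0.1  0.2 -2.1] qv6 0.174 [610.5  11.8 173.6]
```

Request:
move_arm:
  targets: [-1,0,0,0,1]

```text
clock: 22.85
eef_pos: [610.5, 11.8, 173.7]
tcp_rot: [-3.142, -0.0, 2.102]
contact_force: [0.4, 1.2, -2.7]
opening: 0.273
```

```bash
python3 tq.py
```

```text
t 22.85 yaw 120.42 q6 -29.47 M [ 0.239 -0.079  0.199] eff6 -0.0792 F [ 0.4  1.2 -2.7] qv6 0.174 [610.5  11.8 173.7]
```

Request:
move_arm:
  targets: [-1,0,0,0,1]

```text
clock: 22.95
eef_pos: [610.5, 11.8, 173.7]
tcp_rot: [3.142, -0.0, 2.084]
contact_force: [1.2, 1.3, -2.6]
opening: 0.273
```

```bash
python3 tq.py
```

```text
t 22.95 yaw 119.42 q6 -28.47 M [ 0.32  -0.065  0.188] eff6 -0.0733 F [ 1.2  1.3 -2.6] qv6 0.175 [610.5  11.8 173.7]
```

Request:
move_arm:
  targets: [-1,0,0,0,1]

```text
clock: 23.05
eef_pos: [610.5, 11.8, 173.7]
tcp_rot: [3.141, -0.0, 2.067]
contact_force: [1.0, 1.8, -2.6]
opening: 0.267
```

```bash
python3 tq.py
```

```text
t 23.05 yaw 118.43 q6 -27.47 M [ 0.387 -0.16   0.221] eff6 -0.0681 F [ 1.   1.8 -2.6] qv6 0.171 [610.5  11.8 173.7]
```

Request:
move_arm:
  targets: [-1,0,0,0,1]

```text
clock: 23.15
eef_pos: [610.6, 11.8, 173.7]
tcp_rot: [3.142, -0.0, 2.049]
contact_force: [0.4, 1.1, -3.5]
opening: 0.275
```

```bash
python3 tq.py
```

```text
t 23.15 yaw 117.43 q6 -26.47 M [ 0.406 -0.21   0.244] eff6 -0.0621 F [ 0.4  1.1 -3.5] qv6 0.175 [610.6  11.8 173.7]
```

Request:
move_arm:
  targets: [-1,0,0,0,1]

```text
clock: 23.25
eef_pos: [610.5, 11.8, 173.7]
tcp_rot: [3.142, -0.0, 2.032]
contact_force: [1.1, 2.3, -2.3]
opening: 0.273
```

```bash
python3 tq.py
```

```text
t 23.25 yaw 116.43 q6 -25.47 M [ 0.504 -0.305  0.233] eff6 -0.0562 F [ 1.1  2.3 -2.3] qv6 0.175 [610.5  11.8 173.7]
```

Request:
move_arm:
  targets: [-1,0,0,0,1]

```text
clock: 23.35
eef_pos: [610.6, 11.8, 173.7]
tcp_rot: [3.141, -0.0, 2.015]
contact_force: [0.7, 2.5, -4.5]
opening: 0.269
```

```bash
python3 tq.py
```

```text
t 23.35 yaw 115.42 q6 -24.47 M [ 0.467 -0.292  0.191] eff6 -0.0504 F [ 0.7  2.5 -4.5] qv6 0.172 [610.6  11.8 173.7]
```

Request:
move_arm:
  targets: [-1,0,0,0,0,-1,0,0,0,0,-1,0,0,0,0]

```text
clock: 23.65
eef_pos: [610.5, 11.8, 173.7]
tcp_rot: [3.142, -0.0, 2.016]
contact_force: [0.7, 2.5, -5.6]
opening: 0.269
```

```bash
python3 tq.py
```

```text
t 23.65 yaw 115.52 q6 -24.56 M [ 0.532 -0.393  0.225] eff6 0.214 F [ 0.7  2.5 -5.6] qv6 -0.002 [610.5  11.8 173.7]
```

Request:
move_arm:
  targets: [-1,0,0,0,-1,-1,0,0,0,-2,-1,0,0,0,-3,-1,0,0,0,-3.5,-1,0,0,0,-3.5]

```text
clock: 24.15
eef_pos: [610.5, 11.6, 173.9]
tcp_rot: [-3.142, -0.0, 2.077]
contact_force: [1.3, 1.8, -2.9]
opening: 0.267
```

```bash
python3 tq.py
```

```text
t 24.15 yaw 119.03 q6 -28.08 M [ 0.426 -0.046 -0.028] eff6 -0.1413 F [ 1.3  1.8 -2.9] qv6 0.013 [610.5  11.6 173.9]
```

Request:
move_arm:
  targets: [-1,0,0,-0.3,0,-1,0,0,-0.8,0,-1,0,0,-1.5,0,-1,0,0,-3,0,-1,0,0,-6,0,-1,0,0,-6,0,-1,0,0,-6,0]

```text
clock: 24.85
eef_pos: [611.1, 11.5, 235.4]
tcp_rot: [3.14, 0.001, 2.077]
contact_force: [-0.6, 0.4, -2.3]
opening: 0.269
```

Run:
```python
from h import *; from rig import r
s=r.sense(); st(s); 
f=r.grab_frame("wrist");cv2.imwrite("pics/w12.png",f["img"]);pickle.dump(f,open("w12.pkl","wb"))
s=r.sense(); st(s); goto(s,524.7,296.8,233,170.5)
```

```text
t 24.85 tcp [611.1  11.5 235.4] rpy [1.7988e+02 7.0000e-02 1.1900e+02] q [  0.9  18.7  95.2  -0.   65.9 -28.1] F [-0.64  0.38 -2.32] M [-0.015  0.012 -0.008] op 0.269
t 24.9 tcp [610.4  11.5 234.2] rpy [1.7998e+02 2.0000e-02 1.1900e+02] q [  0.9  18.8  95.3  -0.   65.9 -28.1] F [-0.19 -0.18 -2.1 ] M [ 0.059 -0.003 -0.04 ] op 0.273
shift cm [29.11  6.34  0.12] turn -51.5
```

View pics/w12.png

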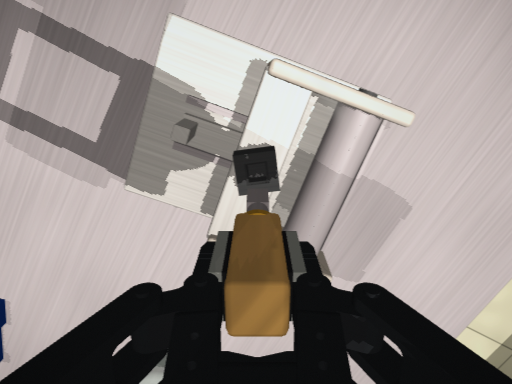

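Request:
move_arm:
  targets: [-1,29.1,6.3,0,-51.5,-1,29.1,6.3,0,-51.5,-1,29.1,6.3,0,-51.5,-1,29.1,6.3,0,-51.5,-1,29.1,6.3,0,-51.5,-1,29.1,6.3,0,-51.5,-1,29.1,6.3,0,-51.5,-1,29.1,6.3,0,-51.5,-1,29.1,6.3,0,-51.5,-1,29.1,6.3,0,-51.5]

```text
clock: 25.9
eef_pos: [524.8, 295.4, 233.4]
tcp_rot: [-3.141, -0.0, 2.974]
contact_force: [-0.0, -0.8, -1.7]
opening: 0.272
```

Run:
```python
from h import *; from rig import r
s=r.sense(); st(s); 
f=r.grab_frame("wrist");pickle.dump(f,open("w13.pkl","wb")); crop(f,205,100,315,230,5,"pics/w13.png");pickle.dump(s,open("s13.pkl","wb"))
s=r.sense(); st(s); goto(s,524.7,296.8,140,170.5)
```

```text
t 25.9 tcp [524.8 295.4 233.4] rpy [-1.7996e+02 -2.0000e-02  1.7038e+02] q [ 29.2  18.1  96.3  -0.   65.6 -51.1] F [-0.01 -0.76 -1.66] M [ 0.02   0.01  -0.027] op 0.272
t 25.95 tcp [524.9 295.4 233.6] rpy [-1.7997e+02 -2.0000e-02  1.7038e+02] q [ 29.2  18.1  96.3  -0.   65.6 -51.1] F [ 0.01  0.23 -1.62] M [-0.04   0.013  0.057] op 0.276
shift cm [0.04 0.13 9.36] turn -0.1
```

View pics/w13.png

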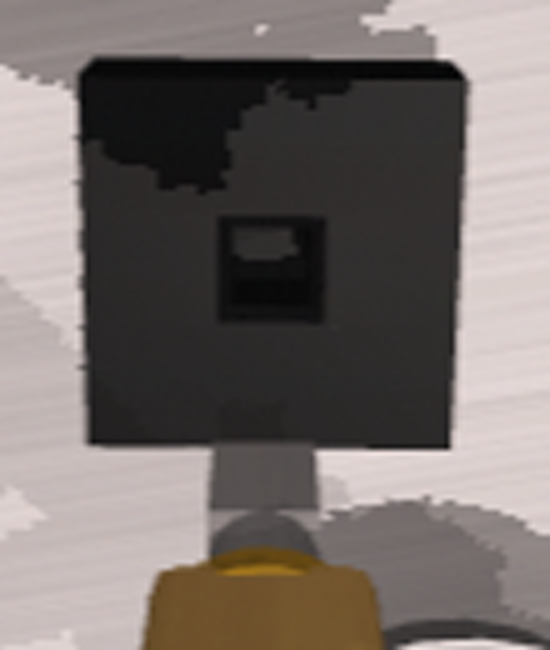

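Request:
move_arm:
  targets: [-1,0,0.14,4,0,-1,0,0.14,8,0,-1,0,0.14,11,0,-1,0,0.14,11.5,0,-1,0,0.14,11.5,0,-1,0,0.14,11.5,0]

```text
clock: 26.55
eef_pos: [526.0, 298.3, 120.5]
tcp_rot: [3.14, 0.002, 2.975]
contact_force: [0.3, 0.5, -1.8]
opening: 0.271
```

Run:
```python
from h import *; from rig import r
s=r.sense(); st(s); 
f=r.grab_frame("wrist");pickle.dump(f,open("w14.pkl","wb")); crop(f,180,100,340,230,4,"pics/w14.png");pickle.dump(s,open("s14.pkl","wb"))
s=r.sense(); st(s); goto(s,524.7,296.8,84,170.5)
```

```text
t 26.55 tcp [526.  298.3 120.5] rpy [1.7992e+02 1.1000e-01 1.7046e+02] q [ 29.4  25.4 101.5  -0.   52.9 -51. ] F [ 0.25  0.52 -1.83] M [ 0.018  0.044 -0.058] op 0.271
t 26.6 tcp [526.1 298.5 120.8] rpy [1.7989e+02 1.3000e-01 1.7048e+02] q [ 29.4  25.4 101.5   0.   52.9 -51. ] F [-0.67 -0.11 -0.38] M [-0.005 -0.038 -0.012] op 0.272
shift cm [ 0.11 -0.19  3.68] turn -0.0
```

View pics/w14.png

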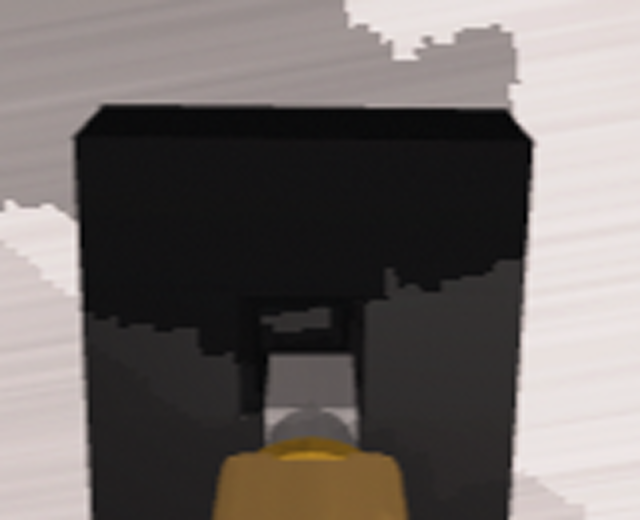

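Request:
move_arm:
  targets: [-1,0.1,-0.17,0.3,0,-1,0.1,-0.17,0.3,0,-1,0.1,-0.17,0.3,0,-1,0.1,-0.17,0.3,0]

```text
clock: 27.0
eef_pos: [523.6, 296.7, 116.1]
tcp_rot: [3.141, 0.0, 2.976]
contact_force: [-0.0, 0.6, -1.8]
opening: 0.269
```

Run:
```python
from h import *; from rig import r
s=r.sense(); st(s); goto(s,524.7,296.8,84,170.5)
f=r.grab_frame("wrist");crop(f,180,100,340,230,4,"pics/w15.png")
```

```text
t 27.0 tcp [523.6 296.7 116.1] rpy [1.7998e+02 2.0000e-02 1.7051e+02] q [ 29.4  25.6 102.    0.   52.4 -51.1] F [-0.05  0.59 -1.77] M [ 0.022 -0.087  0.017] op 0.269
shift cm [-0.11  0.03  3.21] turn 0.0
```

View pics/w15.png

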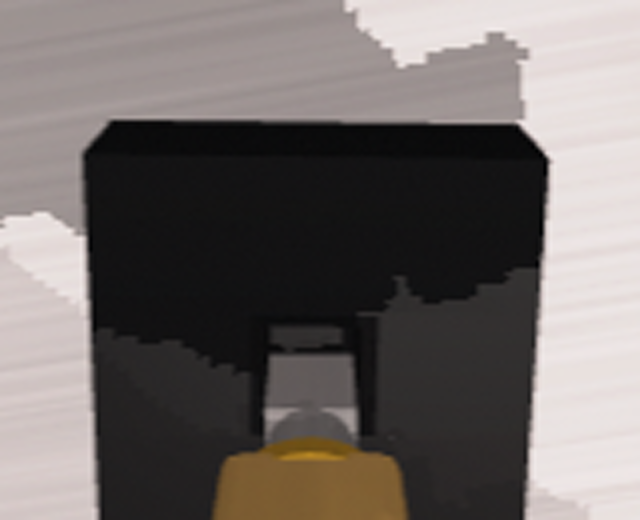

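Request:
move_arm:
  targets: [-1,-0.08,0.04,0.5,0,-1,-0.08,0.04,0.8,0,-1,-0.08,0.04,1.1,0,-1,-0.08,0.04,1.4,0]

```text
clock: 27.45
eef_pos: [524.2, 296.8, 101.3]
tcp_rot: [-3.141, -0.0, 2.976]
contact_force: [0.2, -0.8, -1.0]
opening: 0.27
```

Request:
move_arm:
  targets: [-1,0,0,0.4,0,-1,0,0,0.8,0,-1,0,0,1.2,0,-1,0,0,1.5,0]

```text
clock: 27.85
eef_pos: [524.2, 296.8, 86.3]
tcp_rot: [-3.141, -0.0, 2.976]
contact_force: [-0.7, -0.9, -1.9]
opening: 0.271
```

Run:
```python
from h import *; from rig import r
s=r.sense(); st(s); goto(s,524.7,296.8,84,170.5)
```

```text
t 27.85 tcp [524.2 296.8  86.3] rpy [-1.7999e+02 -1.0000e-02  1.7051e+02] q [ 29.4  27.9 102.8   0.   49.3 -51.1] F [-0.66 -0.93 -1.86] M [ 0.005 -0.024 -0.012] op 0.271
shift cm [-0.05  0.01  0.23] turn 0.0
```

Bit is in the hole; lower the last 2 mm, then open and back off.

Request:
move_arm:
  targets: [-1,0,0,0.15,0,-1,0,0,0.2,0,-1,0,0,0.25,0,-1,0,0,0.25,0]

```text
clock: 28.25
eef_pos: [524.4, 296.9, 84.4]
tcp_rot: [3.142, 0.0, 2.976]
contact_force: [-0.1, 0.3, -2.1]
opening: 0.271
```

Request:
move_arm:
  targets: [0.6,0,0,0,0,1,0,0,0,0,1,0,0,0,0,1,0,0,0,0,1,0,0,0,0]

```text
clock: 28.75
eef_pos: [524.4, 296.9, 84.4]
tcp_rot: [3.141, 0.0, 2.976]
contact_force: [1.3, 0.1, -0.6]
opening: 1.002
```

Run:
```python
from h import *; from rig import r
s=r.sense(); st(s)
f=r.grab_frame("wrist");cv2.imwrite("pics/w16.png",f["img"])
```

```text
t 28.75 tcp [524.4 296.9  84.4] rpy [1.7999e+02 1.0000e-02 1.7051e+02] q [ 29.4  28.1 102.9   0.   49.  -51.1] F [ 1.29  0.08 -0.6 ] M [ 0.062 -0.024 -0.011] op 1.002
```

View pics/w16.png

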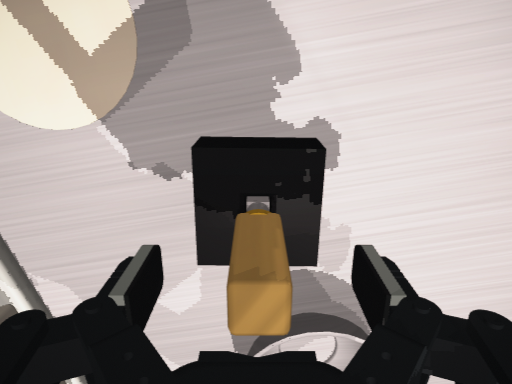

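Request:
move_arm:
  targets: [1,0,0,-2,0,1,0,0,-6,0,1,0,0,-11,0,1,2,0,-15,0,1,8,0,-18,0,1,8,0,-18,0,1,8,0,-18,0]

```text
clock: 29.5
eef_pos: [444.3, 310.6, 265.7]
tcp_rot: [3.14, 0.001, 2.978]
contact_force: [0.3, -0.3, -0.9]
opening: 1.0
```

Run:
```python
from h import *; from rig import r
s=r.sense(); st(s)
f=r.grab_frame("top");crop(f,115,100,275,200,5,"pics/t17.png")
f2=r.grab_frame("wrist");cv2.imwrite("pics/w17.png",f2["img"])
for t in ("driver","stand","block","block_grip","stop_point"): print(t,[(np.round(d["position"],1),round(d["conf"],2)) for d in r.mark_of(f,t)])
```

```text
t 29.5 tcp [444.3 310.6 265.7] rpy [1.7991e+02 8.0000e-02 1.7061e+02] q [ 34.8  10.9 101.7   0.   67.3 -45.8] F [ 0.3  -0.32 -0.88] M [ 0.027 -0.012  0.015] op 1.0
driver [(array([525.4, 296.5,   5.1]), 0.66), (array([ 6.454e+02, -3.154e+02, -3.000e-01]), 0.43)]
stand [(array([528.2, 293.1,   0.6]), 0.89)]
block [(array([ 407.7, -367.4,   -2.7]), 0.72), (array([ 291.9, -255.2,    1.3]), 0.7), (array([613.2,  16.1,  16.4]), 0.69), (array([ 433.3, -519.4,   -0.8]), 0.65)]
block_grip [(array([ 423.2, -439. ,   41.8]), 0.86), (array([ 494.4, -572. ,   41.2]), 0.86), (array([536. ,  -3.2,  52.3]), 0.66), (array([ 341. , -201.3,   41.4]), 0.51)]
stop_point [(array([612.4,   9.8,  12.1]), 0.77)]
```

View pics/t17.png

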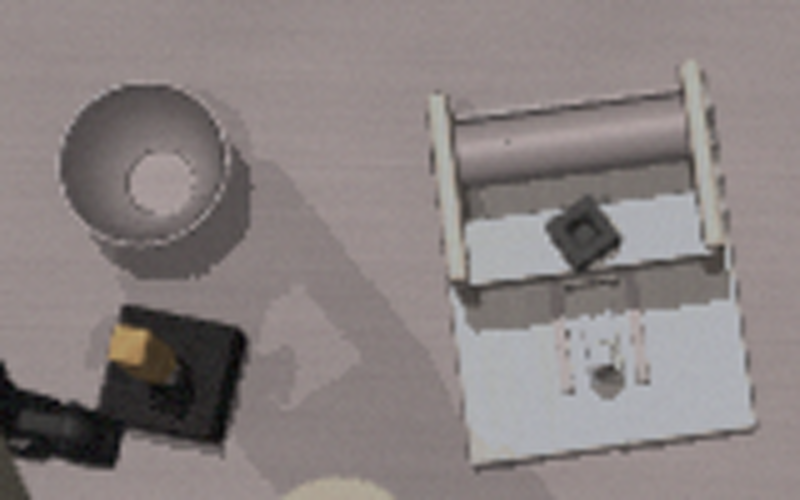

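View pics/w17.png

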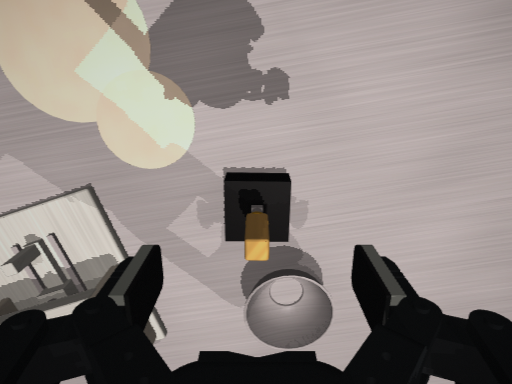

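Run:
```python
from rig import r
print(r.sign_off())
```

```text
the job is handed in; nothing more can be done
None
```

I slid the aluminium block against the back stop and let go of it. I then turned the stop screw clockwise with the driver until the nose nipped the block, put the driver back in its stand and handed in at about 30 s. No verdict came back.

- **Block:** the forward push stopped at the back stop with about 8 N. The last top view shows it between the rails under the bridge. The network put its middle about 6 mm from the stop point in that view, mostly sideways, which is within its few millimetres of error; the wrist pictures showed it centred.
- **Nip:** I never measured it directly. The angle past first touch gives about 9 N and the wrist torque about 10 N. The last-joint effort gave up to 14 N while turning and about 9 N once stopped. All are inside the 4 to 16 N window, but they disagree by a few newtons.
- **Driver and surroundings:** the last views show the driver upright in its stand hole with the gripper clear. The bowl looks where it was. I did not re-check the jar and cutter ring at the end, but the arm's path stayed away from both.

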